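# Count a batch of paddle grips on the bench scale

### The job

Count the batch of bored wooden paddle grips on the bench scale: while both posts are still empty, press its zero button (the recessed one on the left, seen from the robot) fully down with the wooden-handled stylus and hold it a moment, then thread every grip lying on the bench onto the two posts, at most two to a post, flat and let go. With the whole batch on, press the record button (the recessed one on the right) fully down with the stylus in the same way, and finish with the stylus standing in its block, all grips still on the posts. Do not knock over or shove aside the glue bottle.

Things in the scene. Friction and masses are not known exactly. Their poses are not given: they have to be found in the camera images.
- scale: Grey counting scale fixed to the bench, 240 mm (its x) by 210 mm (its y), origin at the centre of its underside, front (-x) towards the robot, turned up to 15 degrees. A front ledge, top 48 mm above the bench, has a dark display flanked by two recessed buttons; behind it a steel pan, top 50 mm above the bench, with two upright round posts 110 mm apart.
- post_left (a point): Foot of the left post's axis (towards the scale's +y), at the pan's top face (50 mm above the bench). The post is 18 mm in diameter and 66 mm tall above this point, tapering over the top 8 mm. Its axes are the scale's.
- post_right (a point): Foot of the right post's axis (towards the scale's -y), otherwise like post_left.
- zero_top (a point): Centre of the top of the zero button: a white cap 11 mm in diameter at the bottom of a round well 16 mm in diameter in the ledge, left of the display (scale's +y). Untouched it lies 9 mm below the ledge's top face (39 mm above the bench), too deep for fingers; it moves down with the button.
- record_top (a point): Centre of the top of the record button, right of the display (scale's -y), otherwise like zero_top.
- zero (a joint): Travel of the zero button, m: 0 released, 0.005 fully down. A spring of 700 N/m with 1.4 N preload (4.9 N fully down) returns it. Pressed counts as over 0.0038 for 0.2 s.
- record (a joint): Travel of the record button, as for zero.
- stylus: Stylus: blunt steel rod (7 mm diameter, 62 mm long), brass collar (36 mm diameter, 62 to 68 mm from the tip), round light-wood handle (28 mm diameter, 68 to 150 mm from the tip, tapering over the last 8 mm). Origin at the tip, z towards the handle. It stands upright in its block at the start, collar resting on the block's top. Grip the handle about 110 mm from the tip. 60 g.
- stylus_tip (a point): The blunt tip of the stylus (same point as the stylus origin).
- block: Dark wooden block fixed to the bench, 75 x 75 x 70 mm high, origin at the centre of its underside, with a vertical hole of 18 mm diameter, 66 mm deep, in the middle of its top: the stylus's holder.
- stylus_home (a point): Where the stylus tip is when the stylus stands in its block: on the hole's axis, 8 mm above the bench.
- grip1: Pale wooden T-grip blank lying flat (may be absent): square hub 46 x 46 mm, 32 mm high, with a vertical 28 mm through hole in its middle, and round arms (29 mm diameter) along its own +x and -x, 105 mm over all. Origin: centre of the underside, on the hole's axis; z up. Grip the flat hub faces at its own +y and -y, TCP 24 mm above the underside. About 80 g.
- grip2: Pale wooden T-grip blank lying flat (may be absent): square hub 46 x 46 mm, 32 mm high, with a vertical 28 mm through hole in its middle, and round arms (29 mm diameter) along its own +x and -x, 105 mm over all. Origin: centre of the underside, on the hole's axis; z up. Grip the flat hub faces at its own +y and -y, TCP 24 mm above the underside. About 80 g.
- grip3: Pale wooden T-grip blank lying flat (may be absent): square hub 46 x 46 mm, 32 mm high, with a vertical 28 mm through hole in its middle, and round arms (29 mm diameter) along its own +x and -x, 105 mm over all. Origin: centre of the underside, on the hole's axis; z up. Grip the flat hub faces at its own +y and -y, TCP 24 mm above the underside. About 80 g.
- grip4: Pale wooden T-grip blank lying flat (may be absent): square hub 46 x 46 mm, 32 mm high, with a vertical 28 mm through hole in its middle, and round arms (29 mm diameter) along its own +x and -x, 105 mm over all. Origin: centre of the underside, on the hole's axis; z up. Grip the flat hub faces at its own +y and -y, TCP 24 mm above the underside. About 80 g.
- glue: White glue bottle standing on the bench, 52 mm in diameter, 130 mm tall, origin at the centre of its underside. Leave it alone.
Mind the look-alikes: they are no part of the job. Leave any blue or purple look-alike of the grip1 alone.

How it is judged:
By the outcome, as a careful person would: the job done as asked, in the order asked, and still so for the second after the job is handed in, with the robot touching nothing.
Of grip1, grip2, grip3, grip4 only 3 to 4 are there at a start; the rules pass over those that are not, and their reading is None.
At some moment in a run one of grip1, grip2, grip3, grip4 may be knocked a few centimetres aside while the robot is not near it.
It also fails if it takes over 200 s, if anything falls off the work surface, if the arm or the gripper's body presses on something with over 40 N, if the wrist force passes 120 N, or if a joint passes its speed limit or range.

### The arm

A 6-joint arm with a two-finger parallel gripper is mounted at the origin on the work surface. World frame = base frame: x ahead of the robot, y to its left, z up, the work surface at z = 0. Lengths are in m, angles in rad, forces in N, time in s.
With the tool pointing down it reaches from about 0.275 to 0.775 m from the base axis. Payload 14.6 kg.
Tool frame: the origin (TCP) lies between the finger pads, 19 mm behind the fingertips; this is the grasp point; z points along the fingers, y is the line along which they close (so a half turn about z gives the same grasp; the last joint's range is limited). The gripper opens to 85 mm and grips with 20 to 120 N. Pads are 22 mm wide; open, the fingers measure 114 mm over their backs; the gripper's body (76 mm by 85 mm) begins 54 mm behind the grasp point. The pads swing forward as they close: fully open they stand 13 mm farther back than shut.
Start: joints at [1.144, 0.263, -0.048, 1.259, 0, 1.415], TCP at [0.141, 0.506, 0.25] pointing down, gripper open.
Joint ranges: [-2.65, 2.65], [-0.89, 1.7], [-1.18, 1.37], [-2.13, 2.11], [-1.35, 1.29], [-3.14, 3.14]. Speed limits (rad/s): [1.89, 1.89, 2.57, 2.79, 3.14, 3.14].

### API

Orientations are given as [roll, pitch, yaw] about the fixed x, y, z axes, in that order (R = Rz(yaw) Ry(pitch) Rx(roll)).
In Python, from bench import bot, grab_frame, camera_model, ticket gives the robot as it stands.
- The arm moves only by the tool servo_tool, never from a script. Its arguments are lists of equal length, an entry for each row: "twist": the turn, a rotation vector about the tool's x, y, z in units of 180 degrees (1.0 is 180 degrees), a list of three; "xyz": the shift along the tool's x, y, z in units of 200 mm (1.0 is 200 mm), a list of three; "hand": the closure, from -1 (fully open) to 1 (shut). A call has exactly 10 rows; each row shifts and turns the commanded pose from where the row before left it, along the tool's axes as they then stand; what a row does not reach is not made up. A row lasts 1/10 s, in which the tool goes at most 50 mm and 8.59 degrees, less where a joint would pass 70% of its speed; a pose out of reach is approached as far as the arm can. A call with a number of a shift or a turn outside -1 to 1 is refused whole. A call with a gripper value outside its range is refused whole. The fingers move at their own pace and stop on an object; "newtons" is the grip in N (left out, the last holds). Time passes only in rows, so rows that do not move let the fingers close, or fill a call up. It gives the time, the measured TCP pose, the force, the opening and the grip force at its end, in the units of the state.
- bot.state(): the state, without advancing time (a new reading comes with each control period).
- grab_frame(name): name is "side" or "top"; returns the picture (400x640x3 uint8, red, green, blue); there is no depth.
- camera_model(name): a dict with "vertical_fov" (degrees; the focal length in pixels is half the picture's height over the tangent of half this angle, whatever the lens; pixels are square), "cx", "cy" (the principal point, pixels), "eye" and "orientation" of the camera in the world. Camera axes: x right, y down, z forward; pixel columns grow to the right and rows downward; lengths in m; the calibration is good to about 2 mm. A picture is of the moment at which its call begins. camera_model takes no time and is no camera call.
- ticket.sign_off(): hands the job in; it is judged then, once.
The state is a dict: "clock": time; "joint_positions": joint angles; "qd": joint speeds; "effort": joint torques, N m; "tcp_pos": TCP position; "tool_rot": TCP orientation; "wrist_force": force on the tool from outside, world axes, zero at the start; "torque": the same for the moment, N m; "grip_width": finger opening in m; "grasp_force": force on a finger pad.
Only numpy, scipy, OpenCV 4.12 (cv2) and the standard library are available. Lean on these libraries where they do the work, as an engineer would, in place of code of your own. Each camera call takes 0.05 s, during which the arm holds its last target. There are 200 camera calls.

## Working session

There is one attempt and no reset: what is moved stays moved. The work goes in short steps, Python scripts to look and compute and a tool call to move; the robot and the scene stay as the last step left them, time stands still between calls to the robot, and variables do not carry over. Pictures are saved under pics/ and viewed, at most 14 in all, crops included, and the job is handed in when it is done.

Besides the shell and the picture viewer there is one more tool, called after "Emit:" as name(argument=value, ...) on one line, values as JSON. servo_tool: Moves the arm, as the interface text tells. Shifts and turns lie within -1 to 1; 1 stands for 200 mm of shift or 180 degrees of turn. Its arguments: {"type":"object","properties":{"twist":{"type":"array","items":{"type":"array","items":{"type":"number","minimum":-1,"maximum":1}}},"xyz":{"type":"array","items":{"type":"array","items":{"type":"number","minimum":-1,"maximum":1}}},"hand":{"type":"array","items":{"type":"number"}},"newtons":{"type":"number"}},"required":["twist","xyz","hand"]}

```bash
ls; mkdir -p pics
python3 - <<'E'
from bench import bot, grab_frame, camera_model
import cv2
print(bot.state())
for n in("top","side"):
    print(n,camera_model(n)); cv2.imwrite(f"pics/{n}0.png",grab_frame(n)[:,:,::-1])
E
```

```text
pics
{'clock': 0.0, 'joint_positions': array([ 1.14373591e+00,  2.63491653e-01, -4.89368589e-02,  1.25939071e+00,
        2.33494923e-05,  1.41548274e+00]), 'qd': array([1.35026157e-03, 2.22205760e-05, 4.86532214e-04, 5.98301126e-04,
       7.29046706e-04, 1.13576050e-04]), 'effort': array([-2.43494309e-03, -6.37611866e+01,  3.84573019e+01,  1.35970308e-02,
       -1.46495395e-04,  3.67898701e-05]), 'tcp_pos': array([0.1408172 , 0.50549917, 0.24954132]), 'tool_rot': array([-3.14058568e+00, -1.81300243e-04,  2.86984572e+00]), 'wrist_force': array([0.5002619 , 0.35850429, 0.45360683]), 'torque': array([-0.05050723,  0.01790097, -0.02181802]), 'grasp_force': 0.0, 'grip_width': 0.08548858965880589}
top {'vertical_fov': 57.30905493619909, 'cx': 319.2099662075227, 'cy': 195.53722640418013, 'eye': array([0.27461072, 0.06672678, 1.18051001]), 'orientation': array([-2.98773135, -0.02915904, -1.58035799])}
side {'vertical_fov': 43.188784939055694, 'cx': 324.61560205576563, 'cy': 197.12065276203543, 'eye': array([ 0.18479554, -1.02532395,  0.83876933]), 'orientation': array([-2.17593533,  0.02250036, -0.27193935])}
```

View pics/top0.png

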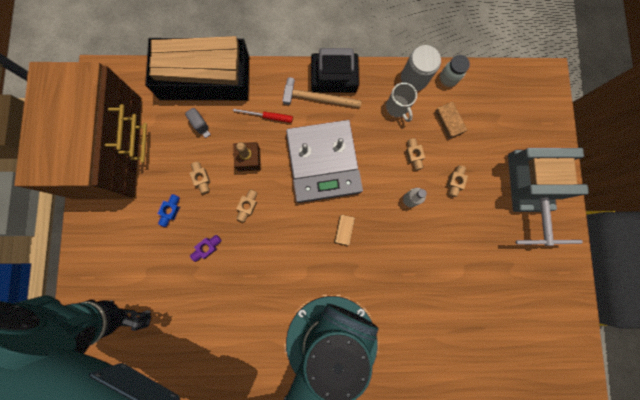

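View pics/side0.png

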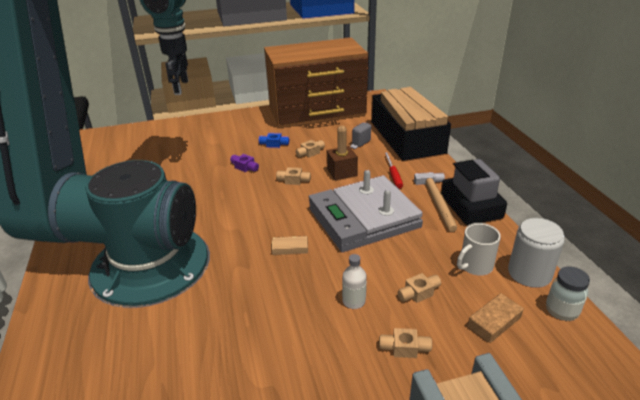

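The top view shows four pale grips, at about (200,178), (246,205), (415,153) and (458,180). The block with the stylus is at (247,157), the scale at (325,160) and the glue at (414,197). The blue (168,210) and purple (205,248) grips are decoys.

```bash
cat > h.py <<'E'
import numpy as np, cv2
from scipy.spatial.transform import Rotation as R
from bench import bot, grab_frame, camera_model
def cam(n):
    m=camera_model(n); f=200/np.tan(np.radians(m['vertical_fov']/2))
    return m,f,R.from_euler('xyz',m['orientation']).as_matrix()
def ray(n,u,v):
    m,f,Q=cam(n); return np.array(m['eye']),Q@np.array([(u-m['cx'])/f,(v-m['cy'])/f,1])
def plane(n,u,v,z):
    e,d=ray(n,u,v); return e+d*(z-e[2])/d[2]
def proj(n,p):
    m,f,Q=cam(n); c=Q.T@(np.array(p)-m['eye']); return np.array([m['cx']+f*c[0]/c[2],m['cy']+f*c[1]/c[2]])
def tri(n1,p1,n2,p2):
    a,d=ray(n1,*p1); b,g=ray(n2,*p2)
    s=np.linalg.lstsq(np.c_[d,-g],b-a,rcond=None)[0]; P,Q_=a+s[0]*d,b+s[1]*g
    return (P+Q_)/2,np.linalg.norm(P-Q_)
E
python3 - <<'E'
from h import *
im=grab_frame("top")[:,:,::-1].copy(); s=grab_frame("side")[:,:,::-1].copy()
cv2.imwrite("pics/top1.png",im);cv2.imwrite("pics/side1.png",s)
c=np.hstack([cv2.resize(im[125:225,180:275],None,fx=4,fy=4,interpolation=2),cv2.resize(im[125:225,280:375],None,fx=4,fy=4,interpolation=2)])
cv2.imwrite("pics/c1.png",c)
c=np.hstack([cv2.resize(s[160:250,300:430],None,fx=4,fy=4,interpolation=2),cv2.resize(im[130:220,395:475],None,fx=3,fy=4,interpolation=2)])
cv2.imwrite("pics/c2.png",c)
hsv=cv2.cvtColor(im,cv2.COLOR_BGR2HSV)
for p in [(193,178),(207,178),(243,212),(415,143),(455,190),(345,230),(300,250),(220,150)]: print(p,hsv[p[1],p[0]])
E
```

```text
(193, 178) [ 16 127 189]
(207, 178) [ 15 126 146]
(243, 212) [ 15 129 200]
(415, 143) [ 15 130 185]
(455, 190) [ 16 135 200]
(345, 230) [ 15 128 219]
(300, 250) [ 13 169 173]
(220, 150) [ 14 166 155]
```

View pics/c1.png

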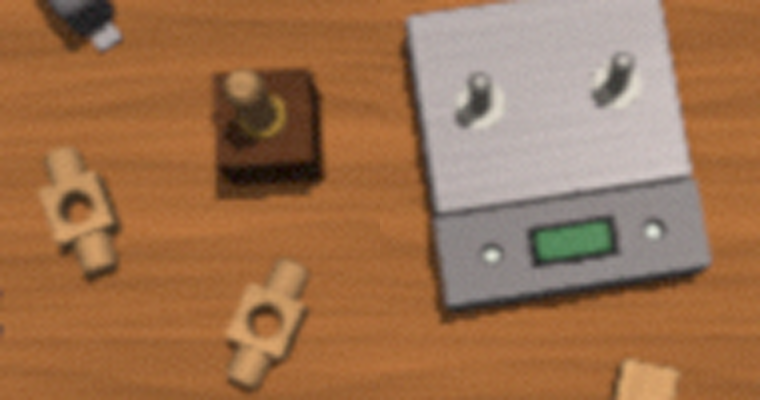

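View pics/c2.png

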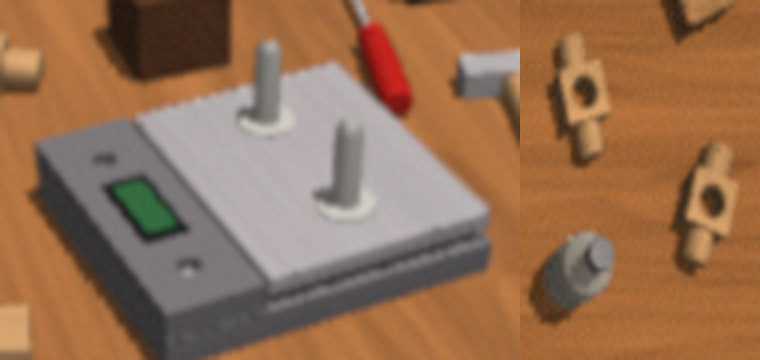

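The crops show the post tips at top-view pixels of about (305,145) and (341,139). The white buttons are near (308,188) and (349,183), with the green display between them. The grip holes are clear. Next I'll refine these with masks.

```bash
cat > meas.py <<'E'
from h import *
def up(im,k=4): return cv2.resize(im,None,fx=k,fy=k,interpolation=cv2.INTER_CUBIC)
def grips(im,name,k=4):
    """pale blobs with a hole: hole centre at z=.032 & arm axis direction at z~.0145"""
    U=up(im,k); h=cv2.cvtColor(U,cv2.COLOR_BGR2HSV)
    m=((h[...,0]>8)&(h[...,0]<24)&(h[...,1]<148)&(h[...,1]>70)&(h[...,2]>95)).astype(np.uint8)
    m=cv2.morphologyEx(m,cv2.MORPH_OPEN,np.ones((5,5)))
    C,H=cv2.findContours(m,cv2.RETR_CCOMP,cv2.CHAIN_APPROX_NONE); out=[]
    for i,c in enumerate(C):
        if H[0][i][3]>=0 or not 2000<cv2.contourArea(c)<9000: continue
        j=H[0][i][2]; best=None
        while j>=0:
            a=cv2.contourArea(C[j])
            if a>80 and (best is None or a>best[0]): best=(a,C[j])
            j=H[0][j][0]
        if best is None: continue
        M=cv2.moments(best[1]); q=np.array([M['m10'],M['m01']])/M['m00']
        pt=(q+.5)/k-.5
        w=np.array([plane(name,*((p[0]+.5)/k-.5),.0145)[:2] for p in c])
        (cx,cy),(a,b),t=cv2.minAreaRect((w*1000).astype(np.float32))
        vx,vy=cv2.fitLine(cv2.boxPoints(((cx,cy),(a,b),t)),cv2.DIST_L2,0,.01,.01)[:2].ravel()
        P=plane(name,*pt,.032)
        out.append((pt,P[:2],np.degrees(np.arctan2(vy,vx))%180,(a,b),best[0]/k/k,(cx/1000,cy/1000)))
    return out
if __name__=="__main__":
    import sys
    np.set_printoptions(precision=4,suppress=True)
    for n in("top","side"):
        for g in grips(cv2.imread(f"pics/{n}{sys.argv[1]}.png"),n): print(n,*g)
E
python3 meas.py 1
python3 - <<'E'
from h import *
from meas import up
np.set_printoptions(precision=4,suppress=True)
im=cv2.imread("pics/top1.png");s=cv2.imread("pics/side1.png")
def blobs(im,f,box,lo=2):
    k=4;U=up(im,k);h=cv2.cvtColor(U,cv2.COLOR_BGR2HSV);m=f(h).astype(np.uint8)
    z=np.zeros_like(m);x0,y0,x1,y1=[k*v for v in box];z[y0:y1,x0:x1]=m[y0:y1,x0:x1]
    n,_,st,c=cv2.connectedComponentsWithStats(z)
    return [((c[i]+.5)/k-.5,st[i,4]/16,st[i,:4]/4) for i in range(1,n) if st[i,4]/16>lo]
wt=lambda h:(h[...,1]<50)&(h[...,2]>175)
print('buttons'); 
for b in blobs(im,wt,(295,170,365,200)): print(b,plane('top',*b[0],.039))
for b in blobs(s,wt,(315,190,360,235),1): print('s',b,plane('side',*b[0],.039))
gr=lambda h:(h[...,0]>45)&(h[...,0]<85)&(h[...,1]>80)
print('disp')
for b in blobs(im,gr,(295,170,365,200),10): print(b,plane('top',*b[0],.048))
for b in blobs(s,gr,(315,190,360,235),10): print('s',b,plane('side',*b[0],.048))
br=lambda h:(h[...,2]<110)&(h[...,1]>80)&(h[...,0]<20)
print('block')
for b in blobs(im,br,(225,135,270,180),50): print(b)
g=lambda x:cv2.imwrite
a=up(im[128:178,225:275],8);b=up(im[135:160,295:355],6);c=up(s[115:185,320:365],5);d=up(s[165:215,350:400],7)
W=np.zeros((600,800,3),np.uint8)
for q,x,y in((a[:400,:400],0,0),(b[:150,:360],0,430),(c[:350,:225],420,0),(d[:240,:350],420,355)): W[y:y+q.shape[0],x:x+q.shape[1]]=q
cv2.imwrite("pics/w.png",W)
E
```

```text
top [ 16.1219 257.8848] [0.2664 0.95  ] 2.2514336 (79.64955139160156, 42.478843688964844) 8.5 (0.29333999633789065, 0.9578495483398437)
top [245.9746 204.9777] [0.4236 0.2623] 158.12428 (52.624855041503906, 107.5256576538086) 48.03125 (0.4255472412109375, 0.2649781494140625)
top [458.5229 179.9649] [ 0.5012 -0.4198] 160.75745 (51.201637268066406, 107.21297454833984) 43.34375 (0.5027968139648438, -0.42577191162109373)
top [198.7391 176.4759] [0.5156 0.4132] 21.43006 (106.4996566772461, 52.58998107910156) 46.03125 (0.5180884399414063, 0.41739730834960936)
top [ 13.8243 165.2296] [0.5536 0.9899] 89.826996 (54.43873977661133, 40.0299186706543) 5.5 (0.558717041015625, 1.0234421997070313)
top [415.8386 152.7114] [ 0.5922 -0.2851] 13.075636 (106.60098266601562, 51.3248405456543) 42.78125 (0.5958735961914062, -0.29109033203125)
buttons
(array([311.454 , 171.8521]), np.float64(178.5), array([295., 170.,  49.,   7.])) [0.5279 0.0557 0.039 ]
(array([347.7016, 182.4809]), np.float64(6.9375), array([346.75, 181.5 ,   3.  ,   3.  ])) [ 0.493  -0.0594  0.039 ]
(array([307.4933, 188.5121]), np.float64(5.8125), array([306.5 , 187.75,   3.  ,   2.5 ])) [0.4741 0.0686 0.039 ]
s (array([351.5409, 199.4915]), np.float64(344.625), array([337.25, 190.  ,  22.75,  29.25])) [0.5459 0.0602 0.039 ]
disp
(array([327.6943, 184.8543]), np.float64(124.75), array([318.75, 180.5 ,  18.75,   9.5 ])) [0.4839 0.005  0.048 ]
s (array([335.7801, 211.3929]), np.float64(129.4375), array([327.75, 204.75,  16.75,  14.25])) [0.4852 0.0083 0.048 ]
block
(array([246.9358, 159.061 ]), np.float64(704.125), array([233.25, 142.5 ,  28.  ,  32.25]))
```

View pics/w.png

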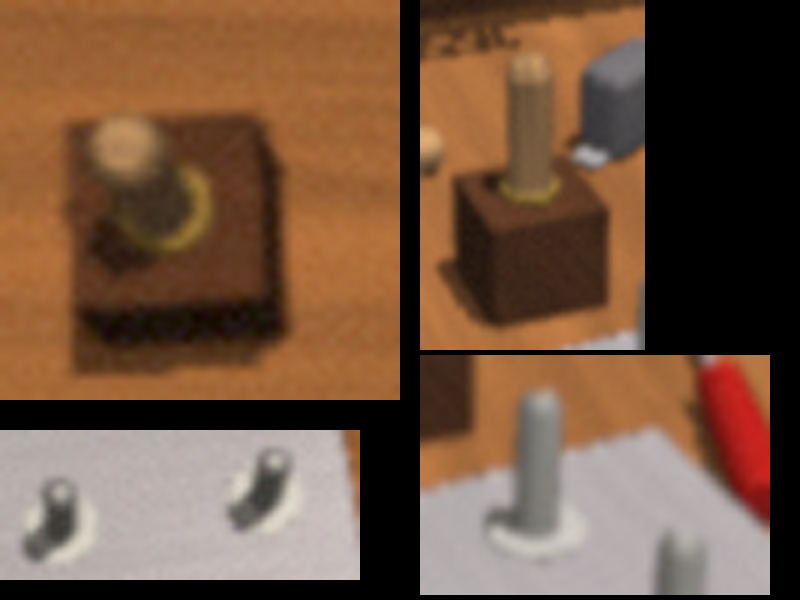

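```bash
python3 - <<'E'
from h import *
np.set_printoptions(precision=4,suppress=True)
for nm,n,p,z in [('postL','top',(304.6,145.1),.116),('postL','side',(366.9,170.8),.116),('postR','top',(340.3,139.8),.116),('postR','side',(387.2,190.8),.116),
 ('handle','top',(240.6,145.5),.158),('handle','side',(341.6,127.5),.158),('collar','top',(245.2,152.9),.076),('collar','side',(341.6,151.6),.076),('block','top',(245.8,153.6),.07)]:
    print(nm,n,plane(n,*p,z))
for a,b in [((304.6,145.1),(366.9,170.8)),((340.3,139.8),(387.2,190.8)),((240.6,145.5),(341.6,127.5)),((245.2,152.9),(341.6,151.6)),((327.69,184.85),(335.78,211.39))]: print(tri('top',a,'side',b))
# TCP calibration check: fingertips seen at start
print(proj('top',[.1408,.5055,.2306]),proj('side',[.1408,.5055,.2306]))
E
cat > /tmp/x.py <<'E'
E
```

```text
postL top [0.5931 0.0766 0.116 ]
postL side [0.593  0.0722 0.116 ]
postR top [ 0.6095 -0.0313  0.116 ]
postR side [ 0.6098 -0.0348  0.116 ]
handle top [0.5795 0.2598 0.158 ]
handle side [0.5794 0.2602 0.158 ]
collar top [0.5802 0.2606 0.076 ]
collar side [0.5794 0.2611 0.076 ]
block top [0.5797 0.2597 0.07  ]
(array([0.5943, 0.0765, 0.1131]), np.float64(0.0006155581586444009))
(array([ 0.6107, -0.0316,  0.1136]), np.float64(0.000819229003310174))
(array([0.5794, 0.2597, 0.1582]), np.float64(9.855080450343865e-05))
(array([0.5797, 0.2606, 0.0764]), np.float64(0.0008614427277783085))
(array([0.4838, 0.0051, 0.0504]), np.float64(0.0007462713979125181))
[131.0672 308.8041] [181.69    91.9199]
```

Emit:
servo_tool(twist=[[0,0,-0.043],[0,0,-0.0435],[0,0,0],[0,0,0],[0,0,0],[0,0,0],[0,0,0],[0,0,0],[0,0,0],[0,0,0]], xyz=[[0,0,0],[0,0,0],[-0.183,-0.102,0],[-0.183,-0.102,0],[-0.183,-0.102,0],[-0.183,-0.102,0],[-0.183,-0.102,0],[-0.183,-0.102,0],[-0.183,-0.102,0],[-0.183,-0.102,0]], hand=[-1,-1,-1,-1,-1,-1,-1,-1,-1,-1])

```text
clock: 1.2
tcp_pos: [0.4351, 0.3413, 0.2499]
tool_rot: [3.142, -0.0, 3.141]
wrist_force: [0.3, 1.3, -0.1]
grip_width: 0.0854
grasp_force: 0.0
```

Emit:
servo_tool(twist=[[0,0,0],[0,0,0],[0,0,0],[0,0,0],[0,0,0],[0,0,0],[0,0,0],[0,0,0],[0,0,0],[0,0,0]], xyz=[[-0.183,-0.102,0],[-0.183,-0.102,0],[-0.183,-0.102,0],[-0.183,-0.102,0],[0,0,0],[0,0,0],[0,0,0],[0,0,0],[0,0,0],[0,0,0]], hand=[-1,-1,-1,-1,-1,-1,-1,-1,-1,-1])

```text
clock: 2.2
tcp_pos: [0.5797, 0.2614, 0.2503]
tool_rot: [3.141, 0.0, -3.141]
wrist_force: [0.1, 0.0, 0.5]
grip_width: 0.0852
grasp_force: 0.0
```

Emit:
servo_tool(twist=[[0,0,0],[0,0,0],[0,0,0],[0,0,0],[0,0,0],[0,0,0],[0,0,0],[0,0,0],[0,0,0],[0,0,0]], xyz=[[0,-0.005,0.11],[0,0,0.11],[0,0,0.11],[0,0,0.11],[0,0,0.11],[0,0,0.11],[0,0,0],[0,0,0],[0,0,0],[0,0,0]], hand=[-1,-1,-1,-1,-1,-1,-1,1,1,1], newtons=60)

```text
clock: 3.2
tcp_pos: [0.5807, 0.2601, 0.1192]
tool_rot: [3.141, 0.002, -3.142]
wrist_force: [0.1, -1.1, 0.0]
grip_width: 0.0436
grasp_force: 0.0
```

Emit:
servo_tool(twist=[[0,0,0],[0,0,0],[0,0,0],[0,0,0],[0,0,0],[0,0,0],[0,0,0],[0,0,0],[0,0,0],[0,0,0]], xyz=[[0,0,0],[0,0,0],[0,0,0],[0,0,0],[0,0,0],[0,0,0],[0,0,0],[0,0,0],[0,0,0],[0,0,0]], hand=[1,1,1,1,1,1,1,1,1,1])

```text
clock: 4.2
tcp_pos: [0.5805, 0.2601, 0.1187]
tool_rot: [3.141, 0.001, -3.142]
wrist_force: [0.1, 0.4, 7.6]
grip_width: 0.0267
grasp_force: 58.6
```

Emit:
servo_tool(twist=[[0,0,0],[0,0,0],[0,0,0],[0,0,0],[0,0,0],[0,0,0],[0,0,0],[0,0,0],[0,0,0],[0,0,0]], xyz=[[0,0,-0.05],[0,0,-0.13],[0,0,-0.13],[0,0,-0.13],[0,0,-0.13],[0,0,-0.13],[0,0,0],[0.088,-0.16,0],[0.088,-0.16,0],[0.088,-0.16,0]], hand=[1,1,1,1,1,1,1,1,1,1])

```text
clock: 5.2
tcp_pos: [0.5263, 0.1629, 0.2576]
tool_rot: [-3.141, -0.001, -3.141]
wrist_force: [0.2, -1.0, -1.2]
grip_width: 0.0268
grasp_force: 59.3
```

Emit:
servo_tool(twist=[[0,0,0],[0,0,0],[0,0,0],[0,0,0],[0,0,0],[0,0,0],[0,0,0],[0,0,0],[0,0,0],[0,0,0]], xyz=[[0.088,-0.16,0],[0.088,-0.16,0],[0.088,-0.16,0],[0,0,0.1],[0,0,0.12],[0,0,0.12],[0,0,0.1],[0,0,0],[0,0,0],[0,0,0]], hand=[1,1,1,1,1,1,1,1,1,1])

```text
clock: 6.2
tcp_pos: [0.475, 0.0679, 0.171]
tool_rot: [-3.142, 0.001, -3.142]
wrist_force: [0.1, 0.1, -0.6]
grip_width: 0.027
grasp_force: 59.3
```

Run:
```python
from h import *
s=bot.state();print(s['tcp_pos'],s['tool_rot'],s['wrist_force'])
im=grab_frame("top")[:,:,::-1];sd=grab_frame("side")[:,:,::-1]
cv2.imwrite("pics/top2.png",im);cv2.imwrite("pics/side2.png",sd)
t=s['tcp_pos']-[0,0,.1107];print('tip expected',t,proj('side',t),proj('top',t))
c=cv2.resize(sd[100:240,270:400],None,fx=4,fy=4,interpolation=2);cv2.imwrite("pics/s2.png",c)
```

```text
[0.47500597 0.06792456 0.17104629] [-3.14151192e+00  1.33931631e-03 -3.14157864e+00] [ 0.12675066  0.12615433 -0.56046061]
tip expected [0.47500597 0.06792456 0.06034629] [325.8726882  195.97212644] [307.69626918 187.03208073]
```

View pics/s2.png

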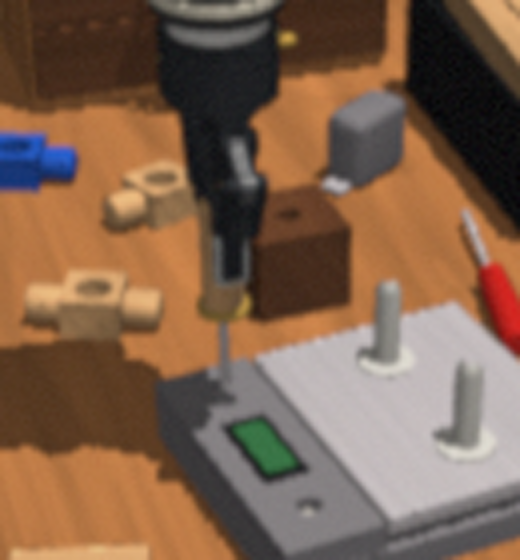

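The tip is at side pixel (325.6,194.9), where expected. Next is lowering it into the zero well.

Emit:
servo_tool(twist=[[0,0,0],[0,0,0],[0,0,0],[0,0,0],[0,0,0],[0,0,0],[0,0,0],[0,0,0],[0,0,0],[0,0,0]], xyz=[[0.005,0.003,0],[0,0,0],[0,0,0.02],[0,0,0.02],[0,0,0.02],[0,0,0.02],[0,0,0.015],[0,0,0],[0,0,0],[0,0,0]], hand=[1,1,1,1,1,1,1,1,1,1])

```text
clock: 7.3
tcp_pos: [0.4736, 0.0685, 0.1511]
tool_rot: [3.142, 0.0, 3.142]
wrist_force: [0.6, 0.8, -0.2]
grip_width: 0.0267
grasp_force: 59.3
```

Emit:
servo_tool(twist=[[0,0,0],[0,0,0],[0,0,0],[0,0,0],[0,0,0],[0,0,0],[0,0,0],[0,0,0],[0,0,0],[0,0,0]], xyz=[[0,0,0.01],[0,0,0.01],[0,0,0.01],[0,0,0],[0,0,0],[0,0,0],[0,0,0],[0,0,0],[0,0,0],[0,0,0]], hand=[1,1,1,1,1,1,1,1,1,1])

```text
clock: 8.3
tcp_pos: [0.4736, 0.0685, 0.145]
tool_rot: [-3.142, 0.0, 3.142]
wrist_force: [1.0, -0.1, 3.3]
grip_width: 0.0265
grasp_force: 59.7
```

Emit:
servo_tool(twist=[[0,0,0],[0,0,0],[0,0,0],[0,0,0],[0,0,0],[0,0,0],[0,0,0],[0,0,0],[0,0,0],[0,0,0]], xyz=[[0,0,0.006],[0,0,0.006],[0,0,0],[0,0,0],[0,0,0],[0,0,0],[0,0,0],[0,0,0],[0,0,0],[0,0,0]], hand=[1,1,1,1,1,1,1,1,1,1])

```text
clock: 9.3
tcp_pos: [0.4743, 0.0685, 0.1438]
tool_rot: [-3.142, 0.002, 3.142]
wrist_force: [-2.3, -0.1, 24.6]
grip_width: 0.0265
grasp_force: 62.1
```

Emit:
servo_tool(twist=[[0,0,0],[0,0,0],[0,0,0],[0,0,0],[0,0,0],[0,0,0],[0,0,0],[0,0,0],[0,0,0],[0,0,0]], xyz=[[0,0,-0.03],[0,0,-0.1],[0,0,-0.12],[0,0,-0.12],[0,0,-0.12],[0,0,-0.1],[-0.088,0.16,0],[-0.088,0.16,0],[-0.088,0.16,0],[-0.088,0.16,0]], hand=[1,1,1,1,1,1,1,1,1,1])

```text
clock: 10.3
tcp_pos: [0.5441, 0.1978, 0.2601]
tool_rot: [-3.141, -0.001, 3.141]
wrist_force: [1.3, -0.1, -0.8]
grip_width: 0.0263
grasp_force: 59.4
```

Emit:
servo_tool(twist=[[0,0,0],[0,0,0],[0,0,0],[0,0,0],[0,0,0],[0,0,0],[0,0,0],[0,0,0],[0,0,0],[0,0,0]], xyz=[[-0.088,0.16,0],[-0.088,0.16,0],[0,0,0],[0,0,0],[0,0,0],[0,0,0],[0,0,0],[0,0,0],[0,0,0],[0,0,0]], hand=[1,1,1,1,1,1,1,1,1,1])

```text
clock: 11.3
tcp_pos: [0.5791, 0.2604, 0.2606]
tool_rot: [3.142, 0.0, 3.141]
wrist_force: [-0.3, -1.1, -0.1]
grip_width: 0.0269
grasp_force: 59.4
```

Run:
```python
from h import *
s=bot.state();print(s['tcp_pos'],s['tool_rot'],s['wrist_force'])
im=grab_frame("top")[:,:,::-1];sd=grab_frame("side")[:,:,::-1]
cv2.imwrite("pics/top3.png",im);cv2.imwrite("pics/side3.png",sd)
t=s['tcp_pos']-[0,0,.1107];print('tip expected',t,proj('side',t),proj('top',t))
c=cv2.resize(sd[80:190,290:400],None,fx=5,fy=5,interpolation=2);cv2.imwrite("pics/s3.png",c)
```

```text
[0.57911823 0.26036993 0.26064678] [3.14156317e+00 7.34345239e-05 3.14135738e+00] [-0.29007022 -1.14291567 -0.13136157]
tip expected [0.57911823 0.26036993 0.14994678] [341.48720817 129.93107729] [240.90329452 146.42076722]
```

View pics/s3.png

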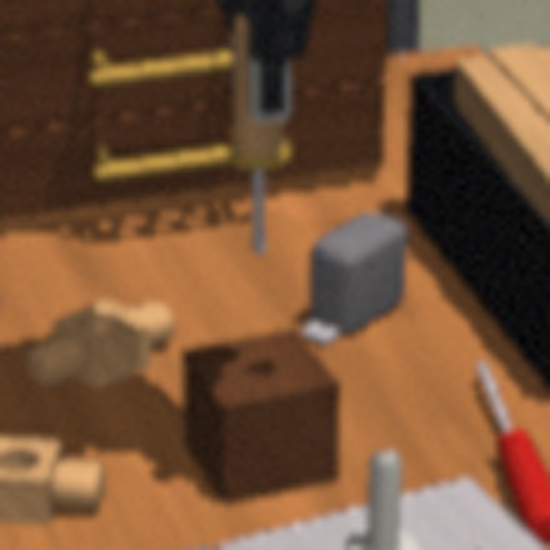

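The tip is at side pixel (341.6,129.6) as expected, directly over the hole at about (342,153).

Emit:
servo_tool(twist=[[0,0,0],[0,0,0],[0,0,0],[0,0,0],[0,0,0],[0,0,0],[0,0,0],[0,0,0],[0,0,0],[0,0,0]], xyz=[[-0.005,0,0.1],[0,0,0.1],[0,0,0.1],[0,0,0.1],[0,0,0.1],[0,0,0.1],[0,0,0.1],[0,0,0],[0,0,0],[0,0,0]], hand=[1,1,1,1,1,1,1,1,1,1])

```text
clock: 12.4
tcp_pos: [0.5803, 0.2606, 0.121]
tool_rot: [3.141, 0.0, -3.142]
wrist_force: [-1.0, -0.3, -0.9]
grip_width: 0.0267
grasp_force: 59.4
```

Emit:
servo_tool(twist=[[0,0,0],[0,0,0],[0,0,0],[0,0,0],[0,0,0],[0,0,0],[0,0,0],[0,0,0],[0,0,0],[0,0,0]], xyz=[[0,0,0.005],[0,0,0],[0,0,0],[0,0,0],[0,0,0],[0,0,0],[0,0,0],[0,0,0],[0,0,0],[0,0,0]], hand=[1,1,-1,-1,-1,-1,-1,-1,-1,-1])

```text
clock: 13.4
tcp_pos: [0.5802, 0.2605, 0.1196]
tool_rot: [3.142, 0.0, 3.142]
wrist_force: [-0.4, -0.0, 0.1]
grip_width: 0.0857
grasp_force: 0.0
```

Emit:
servo_tool(twist=[[0,0,0],[0,0,0],[0,0,0],[0,0,0],[0,0,0],[0,0,0],[0,0,0],[0,0,0],[0,0,0],[0,0,0]], xyz=[[0,0,-0.05],[0,0,-0.15],[0,0,-0.15],[0,0,-0.15],[0,0,-0.15],[0.13,-0.18,0],[0.13,-0.18,0],[0.13,-0.18,0],[0.13,-0.18,0],[0.13,-0.18,0]], hand=[-1,-1,-1,-1,-1,-1,-1,-1,-1,-1])

```text
clock: 14.4
tcp_pos: [0.4488, 0.0794, 0.2503]
tool_rot: [-3.141, 0.001, -3.141]
wrist_force: [1.3, -0.9, -0.3]
grip_width: 0.0855
grasp_force: 0.0
```

```bash
cat >> meas.py <<'E'
def shot(i):
    f={n:grab_frame(n)[:,:,::-1].copy() for n in("top","side")}
    for n in f: cv2.imwrite(f"pics/{n}{i}.png",f[n])
    return f
def pca(im,name,q,z=.0145,k=4,r=22):
    """arm axis from the pale blob around pixel q: PCA of mask points on plane z"""
    U=up(im,k); h=cv2.cvtColor(U,cv2.COLOR_BGR2HSV)
    m=((h[...,0]>8)&(h[...,0]<24)&(h[...,1]<148)&(h[...,2]>95)).astype(np.uint8)
    _,lab=cv2.connectedComponents(cv2.morphologyEx(m,cv2.MORPH_OPEN,np.ones((5,5))))
    y,x=int(q[1]*k),int(q[0]*k); w=lab[y-30:y+30,x-30:x+30]; l=np.bincount(w[w>0]).argmax()
    ys,xs=np.where(lab==l); P=np.array([plane(name,(a+.5)/k-.5,(b+.5)/k-.5,z)[:2] for a,b in zip(xs[::5],ys[::5])])
    c=P.mean(0); v=np.linalg.svd(P-c,full_matrices=False)[2][0]
    return c,np.degrees(np.arctan2(v[1],v[0]))%180
E
python3 - <<'E'
from meas import *
np.set_printoptions(precision=4,suppress=True)
print(bot.state()['tcp_pos'])
F=shot(4)
for n in F:
    for g in grips(F[n],n):
        if 0.3<g[1][0]<.75 and abs(g[1][1])<.6: print(n,g[0],g[1],'rect',round(g[2],1),'pca',*pca(F[n],n,g[0]))
cv2.imwrite("pics/v4.png",np.vstack([F['top'][90:260,130:510],F['side'][110:360,230:610]]).repeat(1,0))
E
```

```text
[0.4488 0.0794 0.2503]
top [246.0252 205.028 ] [0.4234 0.2621] rect 165.3 pca [0.4252 0.2648] 156.70349389225254Traceback (most recent call last):
  File "<stdin>", line 7, in <module>
  File "meas.py", line 40, in pca
    ys,xs=np.where(lab==l); P=np.array([plane(name,(a+.5)/k-.5,(b+.5)/k-.5,z)[:2] for a,b in zip(xs[::5],ys[::5])])
                                        ~~~~~^^^^^^^^^^^^^^^^^^^^^^^^^^^^^^^^
  File "h.py", line 10, in plane
    e,d=ray(n,u,v); return e+d*(z-e[2])/d[2]
        ~~~^^^^^^^
  File "h.py", line 8, in ray
    m,f,Q=cam(n); return np.array(m['eye']),Q@np.array([(u-m['cx'])/f,(v-m['cy'])/f,1])
          ~~~^^^
  File "h.py", line 5, in cam
    m=camera_model(n); f=200/np.tan(np.radians(m['vertical_fov']/2))
ValueError: time passes only in moves, steps and waits
```

```bash
sed -i 's/^def cam(n)/import functools\n@functools.cache\ndef cam(n)/' h.py
cat > look.py <<'E'
import sys
from meas import *
np.set_printoptions(precision=4,suppress=True)
print(bot.state()['tcp_pos'],bot.state()['tool_rot'][2])
F=shot(sys.argv[1])
for n in F:
    for g in grips(F[n],n):
        if 0.3<g[1][0]<.75 and abs(g[1][1])<.6: print(n,g[0],g[1],'rect',round(g[2],1),'pca',*pca(F[n],n,g[0]))
cv2.imwrite(f"pics/v{sys.argv[1]}.png",np.vstack([F['top'][90:260,130:510],F['side'][110:360,230:610]]))
E
python3 look.py 5
```

```text
[0.4475 0.0779 0.2508] 3.1387236599172663
top [246.0041 204.9722] [0.4236 0.2622] rect 156.9 pca [0.4251 0.2648] 156.76367156252223
top [458.4523 179.9208] [ 0.5013 -0.4196] rect 160.9 pca [ 0.5032 -0.4245] 159.67690218739978
top [198.7121 176.5949] [0.5152 0.4133] rect 21.0 pca [0.5178 0.4168] 21.200627996039913
top [415.865  152.6871] [ 0.5923 -0.2852] rect 12.3 pca [ 0.5955 -0.2891] 11.88186641808204
```

View pics/v5.png

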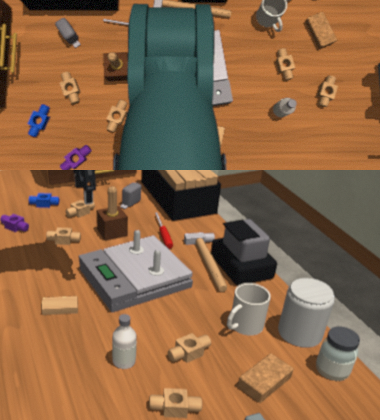

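The stylus is standing in its block and all four grips are unmoved. I'll write a helper that turns a target into tool-axis units.

```bash
cat > go.py <<'E'
import sys
from h import *
def go(x,y,z,yaw):
    s=bot.state(); p=s['tcp_pos']; d=(yaw-np.degrees(s['tool_rot'][2])+180)%360-180
    a=np.radians(yaw); v=np.array([x,y,z])-p
    print('twist z',round(-d/180,4),'xyz',np.round(np.array([v@[np.cos(a),np.sin(a),0],v@[np.sin(a),-np.cos(a),0],-v[2]])/.2,3))
if __name__=="__main__": go(*map(float,sys.argv[1:5]))
E
python3 go.py .4245 .2633 .15 157
python3 - <<'E'
from h import *
# glue base estimate
print(plane('top',416,190,.13))
# A at yaw157 -> postL yaw 188.5
for nm,p,q,yaw in(('A->L',(.4245,.2633),(.5936,.0766),188.5),('B->R',(.5023,-.4217),(.6098,-.0322),188.5)):
    a=np.radians(yaw);v=np.subtract(q,p);print(nm,np.round(np.array([v@[np.cos(a),np.sin(a)],v@[np.sin(a),-np.cos(a)]])/.2,3))
E
```

```text
twist z 0.1272 xyz [0.476 0.793 0.503]
[ 0.45231614 -0.24988715  0.13      ]
A->L [-0.698 -1.048]
B->R [-0.819  1.847]
```

Emit:
servo_tool(twist=[[0,0,0.0424],[0,0,0.0424],[0,0,0.0424],[0,0,0],[0,0,0],[0,0,0],[0,0,0],[0,0,0],[0,0,0],[0,0,0]], xyz=[[0,0,0],[0,0,0],[0,0,0],[0.095,0.159,0.1],[0.095,0.159,0.1],[0.095,0.159,0.1],[0.095,0.159,0.1],[0.095,0.159,0.1],[0,0,0],[0,0,0]], hand=[-1,-1,-1,-1,-1,-1,-1,-1,-1,-1])

```text
clock: 15.6
tcp_pos: [0.4244, 0.2653, 0.1493]
tool_rot: [-3.141, -0.0, 2.745]
wrist_force: [0.2, -0.2, 0.2]
grip_width: 0.0857
grasp_force: 0.0
```

```bash
python3 go.py .4245 .2633 .024 157
```

```text
twist z 0.0015 xyz [-0.004 -0.009  0.627]
```

Emit:
servo_tool(twist=[[0,0,0],[0,0,0],[0,0,0],[0,0,0],[0,0,0],[0,0,0],[0,0,0],[0,0,0],[0,0,0],[0,0,0]], xyz=[[-0.004,-0.009,0.1],[0,0,0.13],[0,0,0.13],[0,0,0.13],[0,0,0.1],[0,0,0.035],[0,0,0],[0,0,0],[0,0,0],[0,0,0]], hand=[-1,-1,-1,-1,-1,-1,-1,1,1,1], newtons=50)

```text
clock: 16.6
tcp_pos: [0.4252, 0.2623, 0.0256]
tool_rot: [3.14, 0.001, 2.742]
wrist_force: [-11.8, -4.6, 33.1]
grip_width: 0.0456
grasp_force: 46.6
```

Emit:
servo_tool(twist=[[0,0,0],[0,0,0],[0,0,0],[0,0,0],[0,0,0],[0,0,0],[0,0,0],[0,0,0],[0,0,0],[0,0,0]], xyz=[[0,0,0],[0,0,0],[0,0,0],[0,0,0],[0,0,-0.1],[0,0,-0.2],[0,0,-0.2],[0,0,-0.2],[0,0,-0.2],[0,0,-0.1]], hand=[1,1,1,1,1,1,1,1,1,1])

```text
clock: 17.6
tcp_pos: [0.4251, 0.2623, 0.2283]
tool_rot: [3.139, 0.003, 2.742]
wrist_force: [0.2, 0.6, -1.0]
grip_width: 0.045
grasp_force: 52.0
```

```bash
python3 go.py .5936 .0766 .2 188.5
```

```text
twist z -0.1744 xyz [-0.696 -1.043  0.142]
```

Emit:
servo_tool(twist=[[0,0,-0.0436],[0,0,-0.0436],[0,0,-0.0436],[0,0,-0.0436],[0,0,0],[0,0,0],[0,0,0],[0,0,0],[0,0,0],[0,0,0]], xyz=[[0,0,0],[0,0,0],[0,0,0],[0,0,0],[-0.116,-0.174,0],[-0.116,-0.174,0],[-0.116,-0.174,0],[-0.116,-0.174,0],[-0.116,-0.174,0],[-0.116,-0.173,0]], hand=[1,1,1,1,1,1,1,1,1,1])

```text
clock: 18.6
tcp_pos: [0.5938, 0.0747, 0.2251]
tool_rot: [-3.142, 0.001, -2.993]
wrist_force: [-0.3, 0.6, -0.7]
grip_width: 0.0448
grasp_force: 52.1
```

Emit:
servo_tool(twist=[[0,0,0],[0,0,0],[0,0,0],[0,0,0],[0,0,0],[0,0,0],[0,0,0],[0,0,0],[0,0,0],[0,0,0]], xyz=[[0,0,0.1],[0,0,0.1],[0,0,0],[0,0,0],[0,0,0],[0,0,0],[0,0,0],[0,0,0],[0,0,0],[0,0,0]], hand=[1,1,1,1,1,1,1,1,1,1])

```text
clock: 19.6
tcp_pos: [0.593, 0.0762, 0.1846]
tool_rot: [3.142, 0.0, -2.993]
wrist_force: [0.6, 0.9, -1.4]
grip_width: 0.0447
grasp_force: 52.0
```

```bash
python3 go.py .5936 .0766 .160 188.5
python3 - <<'E'
from meas import *
s=bot.state();F=shot(6);t=s['tcp_pos']
print('hub-hole top proj',proj('side',t+[0,0,.007]),'post tip',proj('side',[.5936,.0766,.116]),'wrist',s['wrist_force'])
cv2.imwrite("pics/v6.png",cv2.resize(F['side'][100:240,290:430],None,fx=4,fy=4,interpolation=2))
E
```

```text
twist z -0.0 xyz [-0.003  0.001  0.123]
hub-hole top proj [367.12210358 145.55520814] post tip [366.58281175 169.95265788] wrist [ 0.57139147  0.88083317 -1.40766256]
```

View pics/v6.png

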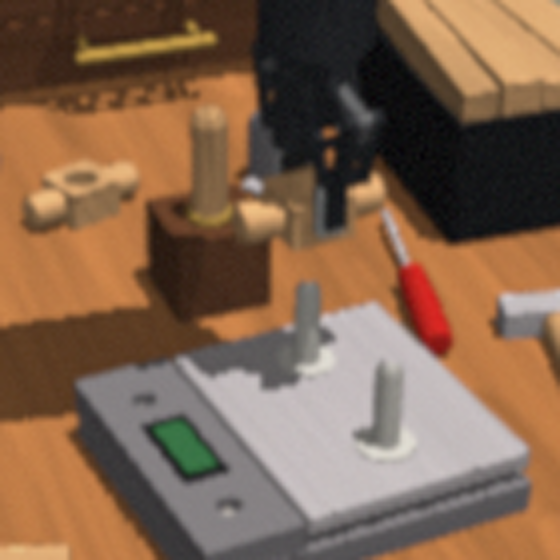

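The held grip's arm ends are at about (351.5,155) and (384.5,148), so the hub is centred over the left post tip at (366.9,170).

Emit:
servo_tool(twist=[[0,0,0],[0,0,0],[0,0,0],[0,0,0],[0,0,0],[0,0,0],[0,0,0],[0,0,0],[0,0,0],[0,0,0]], xyz=[[-0.003,0,0.08],[0,0,0.08],[0,0,0.08],[0,0,0.08],[0,0,0.08],[0,0,0.08],[0,0,0.05],[0,0,0],[0,0,0],[0,0,0]], hand=[1,1,1,1,1,1,1,1,1,1])

```text
clock: 20.7
tcp_pos: [0.5941, 0.0763, 0.0794]
tool_rot: [-3.141, 0.001, -2.993]
wrist_force: [-0.4, 1.3, -1.7]
grip_width: 0.0451
grasp_force: 52.1
```

Emit:
servo_tool(twist=[[0,0,0],[0,0,0],[0,0,0],[0,0,0],[0,0,0],[0,0,0],[0,0,0],[0,0,0],[0,0,0],[0,0,0]], xyz=[[0,0,0.012],[0,0,0],[0,0,0],[0,0,0],[0,0,0],[0,0,0],[0,0,0],[0,0,0],[0,0,-0.15],[0,0,-0.15]], hand=[1,1,-1,-1,-1,-1,-1,-1,-1,-1])

```text
clock: 21.7
tcp_pos: [0.593, 0.0763, 0.1364]
tool_rot: [3.141, -0.002, -2.993]
wrist_force: [0.5, 0.5, -0.3]
grip_width: 0.0855
grasp_force: 0.0
```

Emit:
servo_tool(twist=[[0,0,0],[0,0,0],[0,0,0],[0,0,0],[0,0,0],[0,0,0],[0,0,0],[0,0,0],[0,0,0],[0,0,0]], xyz=[[0,0,-0.15],[0,0,-0.15],[0,0,-0.15],[0,0,-0.15],[0.15,0,0],[0.15,0,0],[0.15,0,0],[0.15,0,0],[0,0,0],[0,0,0]], hand=[-1,-1,-1,-1,-1,-1,-1,-1,-1,-1])

```text
clock: 22.7
tcp_pos: [0.4749, 0.0586, 0.2566]
tool_rot: [-3.141, 0.001, -2.994]
wrist_force: [1.0, -0.0, -0.2]
grip_width: 0.0855
grasp_force: 0.0
```

```bash
python3 look.py 7; python3 go.py .5023 -.4217 .15 160; python3 go.py .5163 .4150 .15 201;  python3 go.py .594 -.287 .15 192
```

```text
[0.4749 0.0586 0.2566] -2.993532306978898
top [458.4277 179.9827] [ 0.5011 -0.4195] rect 160.9 pca [ 0.5033 -0.4245] 159.6954579929593
top [198.7547 176.5111] [0.5155 0.4131] rect 22.0 pca [0.5176 0.4166] 22.113597917049646
top [415.8518 152.6923] [ 0.5923 -0.2852] rect 12.0 pca [ 0.5955 -0.2893] 11.74677798710482
twist z 0.1583 xyz [-0.947 -2.211  0.531]
twist z -0.0695 xyz [-0.828  1.591  0.531]
twist z -0.0195 xyz [-0.22  -1.813  0.531]
```

Emit:
servo_tool(twist=[[0,0,-0.035],[0,0,-0.0345],[0,0,0],[0,0,0],[0,0,0],[0,0,0],[0,0,0],[0,0,0],[0,0,0],[0,0,0]], xyz=[[0,0,0],[0,0,0],[-0.104,0.199,0],[-0.104,0.199,0],[-0.104,0.199,0],[-0.104,0.199,0],[-0.104,0.199,0],[-0.104,0.199,0],[-0.104,0.199,0],[-0.104,0.199,0]], hand=[-1,-1,-1,-1,-1,-1,-1,-1,-1,-1])

```text
clock: 23.8
tcp_pos: [0.5165, 0.418, 0.2554]
tool_rot: [-3.141, -0.0, -2.775]
wrist_force: [1.2, -0.7, 0.3]
grip_width: 0.0853
grasp_force: 0.0
```

Emit:
servo_tool(twist=[[0,0,0],[0,0,0],[0,0,0],[0,0,0],[0,0,0],[0,0,0],[0,0,0],[0,0,0],[0,0,0],[0,0,0]], xyz=[[0,0,0.13],[0,0,0.13],[0,0,0.13],[0,0,0.13],[0,0,0],[0,0,0],[0,0,0],[0,0,0],[0,0,0],[0,0,0]], hand=[-1,-1,-1,-1,-1,-1,-1,-1,-1,-1])

```text
clock: 24.8
tcp_pos: [0.5163, 0.4156, 0.1528]
tool_rot: [3.141, 0.001, -2.775]
wrist_force: [-0.4, 0.7, -0.3]
grip_width: 0.0854
grasp_force: 0.0
```

```bash
python3 go.py .5163 .4150 .026 201
python3 - <<'E'
from meas import *
F=shot(8);cv2.imwrite("pics/v8.png",np.hstack([cv2.resize(F['side'][120:220,290:430],None,fx=3,fy=3,interpolation=2),cv2.resize(F['top'][110:210,275:375],None,fx=3,fy=3,interpolation=2)]))
E
```

```text
twist z 0.0 xyz [ 0.001 -0.003  0.634]
```

View pics/v8.png

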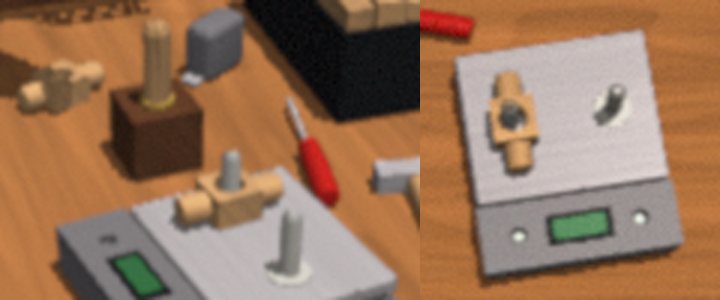

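The first grip lies flat on the left post. Its hub is at (515,115) in the crop. Next is grasping C.

Emit:
servo_tool(twist=[[0,0,0],[0,0,0],[0,0,0],[0,0,0],[0,0,0],[0,0,0],[0,0,0],[0,0,0],[0,0,0],[0,0,0]], xyz=[[0,-0.003,0.11],[0,0,0.13],[0,0,0.13],[0,0,0.13],[0,0,0.1],[0,0,0.03],[0,0,0],[0,0,0],[0,0,0],[0,0,0]], hand=[-1,-1,-1,-1,-1,-1,-1,1,1,1])

```text
clock: 25.9
tcp_pos: [0.5168, 0.4153, 0.0273]
tool_rot: [3.141, 0.002, -2.775]
wrist_force: [-7.7, -6.2, 26.4]
grip_width: 0.0452
grasp_force: 47.6
```

Emit:
servo_tool(twist=[[0,0,0],[0,0,0],[0,0,0],[0,0,0],[0,0,0],[0,0,0],[0,0,0],[0,0,0],[0,0,0],[0,0,0]], xyz=[[0,0,0],[0,0,0],[0,0,0],[0,0,0],[0,0,-0.1],[0,0,-0.2],[0,0,-0.2],[0,0,-0.2],[0,0,-0.2],[0,0,-0.2]], hand=[1,1,1,1,1,1,1,1,1,1])

```text
clock: 26.9
tcp_pos: [0.516, 0.4147, 0.2486]
tool_rot: [3.141, 0.001, -2.775]
wrist_force: [1.3, 0.5, -0.2]
grip_width: 0.045
grasp_force: 51.3
```

```bash
python3 go.py .5936 .0766 .25 188.5
```

```text
twist z 0.0695 xyz [-0.134 -1.729 -0.007]
```

Emit:
servo_tool(twist=[[0,0,0.035],[0,0,0.0345],[0,0,0],[0,0,0],[0,0,0],[0,0,0],[0,0,0],[0,0,0],[0,0,0],[0,0,0]], xyz=[[0,0,0],[0,0,0],[-0.017,-0.216,0],[-0.017,-0.216,0],[-0.017,-0.216,0],[-0.017,-0.216,0],[-0.017,-0.216,0],[-0.017,-0.216,0],[-0.017,-0.216,0],[-0.017,-0.216,0]], hand=[1,1,1,1,1,1,1,1,1,1])

```text
clock: 27.9
tcp_pos: [0.5944, 0.0754, 0.2468]
tool_rot: [-3.141, 0.001, -2.993]
wrist_force: [-0.1, 0.1, -0.2]
grip_width: 0.0452
grasp_force: 51.4
```

Emit:
servo_tool(twist=[[0,0,0],[0,0,0],[0,0,0],[0,0,0],[0,0,0],[0,0,0],[0,0,0],[0,0,0],[0,0,0],[0,0,0]], xyz=[[0,0,0.1],[0,0,0.1],[0,0,0.1],[0,0,0.05],[0,0,0],[0,0,0],[0,0,0],[0,0,0],[0,0,0],[0,0,0]], hand=[1,1,1,1,1,1,1,1,1,1])

```text
clock: 28.9
tcp_pos: [0.5944, 0.0772, 0.1764]
tool_rot: [-3.142, 0.0, -2.993]
wrist_force: [-1.1, -1.1, -0.0]
grip_width: 0.0448
grasp_force: 51.5
```

```bash
python3 go.py .5936 .0766 .108 188.5
python3 - <<'E'
from meas import *
s=bot.state();F=shot(9);t=s['tcp_pos']
a=np.radians(188.5)
for e in(-.0525,.0525): print('arm end',proj('side',t+[e*np.cos(a),e*np.sin(a),-.0105]))
cv2.imwrite("pics/v9.png",cv2.resize(F['side'][110:220,300:430],None,fx=4,fy=4,interpolation=2))
E
```

```text
twist z -0.0 xyz [ 0.004 -0.002  0.342]
arm end [384.48978344 149.49646066]
arm end [349.56490106 158.22341925]
```

View pics/v9.png

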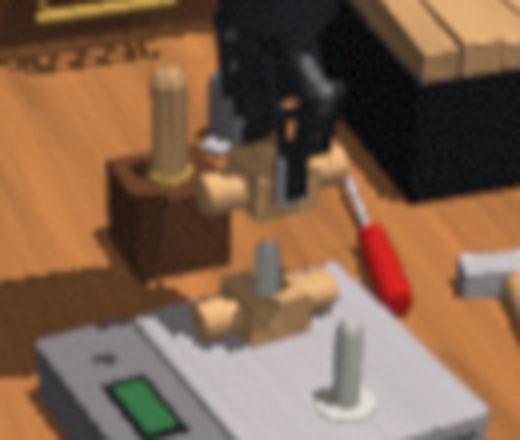

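Emit:
servo_tool(twist=[[0,0,0],[0,0,0],[0,0,0],[0,0,0],[0,0,0],[0,0,0],[0,0,0],[0,0,0],[0,0,0],[0,0,0]], xyz=[[0.01,-0.002,0.05],[0,0,0.05],[0,0,0.05],[0,0,0.05],[0,0,0.05],[0,0,0.05],[0,0,0.03],[0,0,0],[0,0,0],[0,0,0]], hand=[1,1,1,1,1,1,1,1,1,1])

```text
clock: 30.0
tcp_pos: [0.5924, 0.0764, 0.1101]
tool_rot: [-3.142, 0.0, -2.993]
wrist_force: [-0.0, -0.3, -0.3]
grip_width: 0.045
grasp_force: 51.5
```

Emit:
servo_tool(twist=[[0,0,0],[0,0,0],[0,0,0],[0,0,0],[0,0,0],[0,0,0],[0,0,0],[0,0,0],[0,0,0],[0,0,0]], xyz=[[0,0,0.01],[0,0,0],[0,0,0],[0,0,0],[0,0,0],[0,0,0],[0,0,0],[0,0,0],[0,0,-0.1],[0,0,-0.1]], hand=[1,1,-1,-1,-1,-1,-1,-1,-1,-1])

```text
clock: 31.0
tcp_pos: [0.592, 0.0764, 0.1483]
tool_rot: [3.141, -0.001, -2.993]
wrist_force: [0.4, -1.3, 0.1]
grip_width: 0.0853
grasp_force: 0.0
```

Emit:
servo_tool(twist=[[0,0,0],[0,0,0],[0,0,0],[0,0,0],[0,0,0],[0,0,0],[0,0,0],[0,0,0],[0,0,0],[0,0,0]], xyz=[[0,0,-0.14],[0,0,-0.14],[0,0,-0.14],[0,0,-0.14],[0.15,0,0],[0.15,0,0],[0.15,0,0],[0.15,0,0],[0,0,0],[0,0,0]], hand=[-1,-1,-1,-1,-1,-1,-1,-1,-1,-1])

```text
clock: 32.0
tcp_pos: [0.4737, 0.0587, 0.2606]
tool_rot: [-3.141, 0.001, -2.994]
wrist_force: [1.4, -1.0, -0.0]
grip_width: 0.0853
grasp_force: 0.0
```

```bash
python3 look.py 10; python3 go.py .594 -.287 .25 192;python3 go.py .5023 -.4217 .25 160
```

```text
[0.4737 0.0587 0.2606] -2.99360324732078
top [458.5274 179.9535] [ 0.5012 -0.4198] rect 160.0 pca [ 0.503  -0.4246] 160.21013956595263
top [415.8553 152.6866] [ 0.5923 -0.2852] rect 12.0 pca [ 0.5955 -0.2895] 10.880853499815913
twist z -0.0195 xyz [-0.225 -1.815  0.051]
twist z 0.1583 xyz [-0.953 -2.21   0.051]
```

View pics/v10.png

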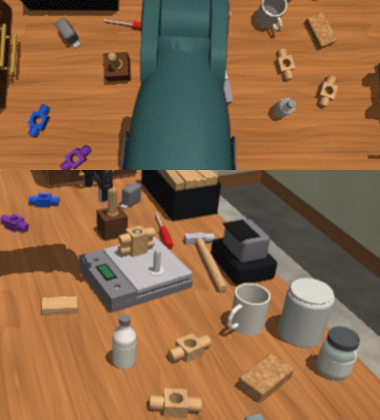

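Two grips are stacked flat on the left post, and the two right-hand grips and the glue are undisturbed. Next is grip D.

Emit:
servo_tool(twist=[[0,0,-0.0195],[0,0,0],[0,0,0],[0,0,0],[0,0,0],[0,0,0],[0,0,0],[0,0,0],[0,0,0],[0,0,0]], xyz=[[0,0,0],[-0.025,-0.2,0],[-0.025,-0.2,0],[-0.025,-0.2,0],[-0.025,-0.2,0],[-0.025,-0.2,0],[-0.025,-0.2,0],[-0.025,-0.2,0],[-0.025,-0.2,0],[-0.025,-0.215,0]], hand=[-1,-1,-1,-1,-1,-1,-1,-1,-1,-1])

```text
clock: 33.1
tcp_pos: [0.5942, -0.2888, 0.2595]
tool_rot: [3.141, -0.0, -2.932]
wrist_force: [0.4, -0.2, 1.1]
grip_width: 0.0855
grasp_force: 0.0
```

Emit:
servo_tool(twist=[[0,0,0],[0,0,0],[0,0,0],[0,0,0],[0,0,0],[0,0,0],[0,0,0],[0,0,0],[0,0,0],[0,0,0]], xyz=[[0,0,0.13],[0,0,0.13],[0,0,0.13],[0,0,0.13],[0,0,0],[0,0,0],[0,0,0],[0,0,0],[0,0,0],[0,0,0]], hand=[-1,-1,-1,-1,-1,-1,-1,-1,-1,-1])

```text
clock: 34.1
tcp_pos: [0.5934, -0.2871, 0.1567]
tool_rot: [-3.141, 0.001, -2.932]
wrist_force: [-0.2, 0.1, 0.4]
grip_width: 0.0854
grasp_force: 0.0
```

```bash
python3 go.py .594 -.287 .027 192; python3 look.py 11
```

```text
twist z 0.0 xyz [-0.003 -0.     0.649]
[ 0.5934 -0.2871  0.1567] -2.9320737567993436
```

Emit:
servo_tool(twist=[[0,0,0],[0,0,0],[0,0,0],[0,0,0],[0,0,0],[0,0,0],[0,0,0],[0,0,0],[0,0,0],[0,0,0]], xyz=[[-0.003,0,0.11],[0,0,0.13],[0,0,0.13],[0,0,0.13],[0,0,0.11],[0,0,0.035],[0,0,0],[0,0,0],[0,0,0],[0,0,0]], hand=[-1,-1,-1,-1,-1,-1,-1,1,1,1])

```text
clock: 35.2
tcp_pos: [0.5943, -0.2871, 0.0284]
tool_rot: [-3.141, 0.001, -2.932]
wrist_force: [-8.3, 4.3, 25.6]
grip_width: 0.045
grasp_force: 47.5
```

Emit:
servo_tool(twist=[[0,0,0],[0,0,0],[0,0,0],[0,0,0],[0,0,0],[0,0,0],[0,0,0],[0,0,0],[0,0,0],[0,0,0]], xyz=[[0,0,0],[0,0,0],[0,0,0],[0,0,0],[0,0,-0.1],[0,0,-0.2],[0,0,-0.2],[0,0,-0.2],[0,0,-0.2],[0,0,-0.2]], hand=[1,1,1,1,1,1,1,1,1,1])

```text
clock: 36.2
tcp_pos: [0.5935, -0.2867, 0.2496]
tool_rot: [-3.141, 0.001, -2.932]
wrist_force: [1.3, -0.4, -1.0]
grip_width: 0.0448
grasp_force: 51.4
```

```bash
python3 go.py .6093 -.0322 .25 188.5; python3 look.py 12
```

```text
twist z 0.0195 xyz [-0.266  1.247 -0.002]
[ 0.5935 -0.2867  0.2496] -2.932106049972842
```

View pics/v12.png

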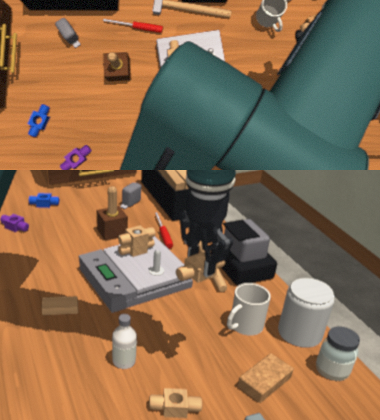

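D is held, and B, the glue and the stack are unchanged. Next is the right post.

Emit:
servo_tool(twist=[[0,0,0.0195],[0,0,0],[0,0,0],[0,0,0],[0,0,0],[0,0,0],[0,0,0],[0,0,0],[0,0,0],[0,0,0]], xyz=[[0,0,0],[-0.038,0.178,0],[-0.038,0.178,0],[-0.038,0.178,0],[-0.038,0.178,0],[-0.038,0.178,0],[-0.038,0.178,0],[-0.038,0.178,0],[0,0,0],[0,0,0]], hand=[1,1,1,1,1,1,1,1,1,1])

```text
clock: 37.3
tcp_pos: [0.6095, -0.0319, 0.2471]
tool_rot: [-3.141, -0.0, -2.992]
wrist_force: [0.8, -0.7, -1.7]
grip_width: 0.0448
grasp_force: 51.6
```

Emit:
servo_tool(twist=[[0,0,0],[0,0,0],[0,0,0],[0,0,0],[0,0,0],[0,0,0],[0,0,0],[0,0,0],[0,0,0],[0,0,0]], xyz=[[0,0,0.1],[0,0,0.1],[0,0,0.1],[0,0,0.05],[0,0,0],[0,0,0],[0,0,0],[0,0,0],[0,0,0],[0,0,0]], hand=[1,1,1,1,1,1,1,1,1,1])

```text
clock: 38.3
tcp_pos: [0.6097, -0.0325, 0.1774]
tool_rot: [-3.141, 0.0, -2.993]
wrist_force: [-0.2, -0.8, -1.1]
grip_width: 0.0451
grasp_force: 51.6
```

```bash
python3 go.py .6093 -.0322 .08 188.5
python3 - <<'E'
from meas import *
s=bot.state();F=shot(13);t=s['tcp_pos']
a=np.radians(188.5)
for e in(-.0525,.0525): print('arm end',proj('side',t+[e*np.cos(a),e*np.sin(a),-.0125]))
cv2.imwrite("pics/v13.png",cv2.resize(F['side'][120:230,320:450],None,fx=4,fy=4,interpolation=2))
E
```

```text
twist z 0.0 xyz [0.002 0.002 0.487]
arm end [405.8780136  169.21490825]
arm end [369.1946264 179.066023 ]
```

View pics/v13.png

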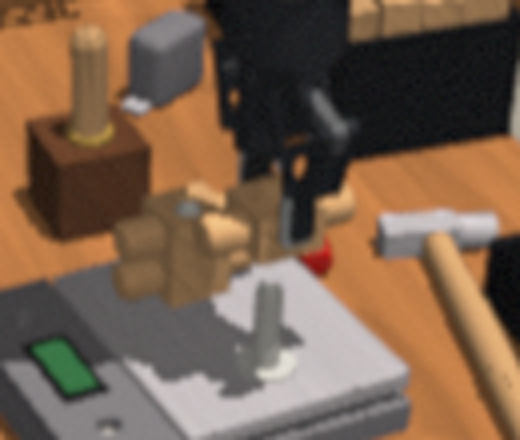

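The arm ends at about (371,176) and (407,171) are offset the same as last time, so I'll descend with the same small correction.

Emit:
servo_tool(twist=[[0,0,0],[0,0,0],[0,0,0],[0,0,0],[0,0,0],[0,0,0],[0,0,0],[0,0,0],[0,0,0],[0,0,0]], xyz=[[0.007,0.002,0.06],[0,0,0.07],[0,0,0.07],[0,0,0.07],[0,0,0.07],[0,0,0.07],[0,0,0.07],[0,0,0],[0,0,0],[0,0,0]], hand=[1,1,1,1,1,1,1,1,1,1])

```text
clock: 39.4
tcp_pos: [0.6085, -0.0324, 0.082]
tool_rot: [-3.141, 0.001, -2.993]
wrist_force: [0.5, 0.8, -1.2]
grip_width: 0.0452
grasp_force: 51.6
```

Emit:
servo_tool(twist=[[0,0,0],[0,0,0],[0,0,0],[0,0,0],[0,0,0],[0,0,0],[0,0,0],[0,0,0],[0,0,0],[0,0,0]], xyz=[[0,0,0.015],[0,0,0],[0,0,0],[0,0,0],[0,0,0],[0,0,0],[0,0,0],[0,0,0],[0,0,-0.12],[0,0,-0.15]], hand=[1,1,-1,-1,-1,-1,-1,-1,-1,-1])

```text
clock: 40.4
tcp_pos: [0.6073, -0.0322, 0.1318]
tool_rot: [3.141, -0.002, -2.993]
wrist_force: [0.6, 0.3, 0.1]
grip_width: 0.0854
grasp_force: 0.0
```

Emit:
servo_tool(twist=[[0,0,0],[0,0,0],[0,0,0],[0,0,0],[0,0,0],[0,0,0],[0,0,0],[0,0,0],[0,0,0],[0,0,0]], xyz=[[0,0,-0.15],[0,0,-0.15],[0,0,-0.15],[0,0,-0.15],[0.15,0,0],[0.15,0,0],[0.15,0,0],[0.15,0,0],[0,0,0],[0,0,0]], hand=[-1,-1,-1,-1,-1,-1,-1,-1,-1,-1])

```text
clock: 41.4
tcp_pos: [0.4894, -0.0502, 0.2526]
tool_rot: [-3.141, 0.001, -2.994]
wrist_force: [-0.6, -0.1, 0.0]
grip_width: 0.0856
grasp_force: 0.0
```

```bash
python3 look.py 14; python3 go.py .5023 -.4217 .25 160
```

```text
[ 0.4894 -0.0502  0.2526] -2.993845235797659
top [458.4741 179.9641] [ 0.5012 -0.4196] rect 160.4 pca [ 0.503  -0.4241] 159.58225465376466
top [305.54   145.5582] [0.6167 0.0743] rect 6.9 pca [0.6184 0.0743] 9.317029199153154
twist z 0.1583 xyz [-0.692 -1.725  0.011]
```

Emit:
servo_tool(twist=[[0,0,0.0396],[0,0,0.0396],[0,0,0.0396],[0,0,0.0396],[0,0,0],[0,0,0],[0,0,0],[0,0,0],[0,0,0],[0,0,0]], xyz=[[0,0,0],[0,0,0],[0,0,0],[0,0,0],[-0.077,-0.192,0],[-0.077,-0.192,0],[-0.077,-0.192,0],[-0.077,-0.192,0],[-0.077,-0.192,0],[-0.077,-0.192,0]], hand=[-1,-1,-1,-1,-1,-1,-1,-1,-1,-1])

```text
clock: 42.5
tcp_pos: [0.498, -0.3002, 0.2517]
tool_rot: [3.141, -0.0, 2.792]
wrist_force: [0.5, 0.6, 1.4]
grip_width: 0.0854
grasp_force: 0.0
```

Emit:
servo_tool(twist=[[0,0,0],[0,0,0],[0,0,0],[0,0,0],[0,0,0],[0,0,0],[0,0,0],[0,0,0],[0,0,0],[0,0,0]], xyz=[[-0.077,-0.192,0],[-0.077,-0.192,0],[-0.077,-0.192,0],[0,0,0.13],[0,0,0.13],[0,0,0.13],[0,0,0.13],[0,0,0],[0,0,0],[0,0,0]], hand=[-1,-1,-1,-1,-1,-1,-1,-1,-1,-1])

```text
clock: 43.5
tcp_pos: [0.5021, -0.4228, 0.1495]
tool_rot: [-3.141, 0.002, 2.792]
wrist_force: [0.2, 0.3, 0.5]
grip_width: 0.0853
grasp_force: 0.0
```

```bash
python3 go.py .5023 -.4217 .027 160
python3 - <<'E'
from meas import *
F=shot(15);cv2.imwrite("pics/v15.png",np.vstack([cv2.resize(F['side'][150:400,300:500],None,fx=2,fy=2,interpolation=2)]))
E
```

```text
twist z -0.0 xyz [0.001 0.005 0.613]
```

View pics/v15.png

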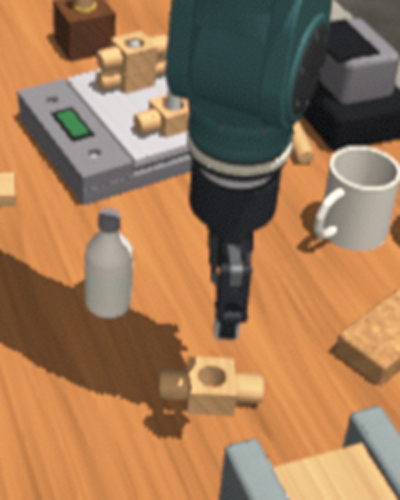

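The grip lies straight below the gripper, and the glue is clear of it. That was my 15th picture, one over the limit of 14, so I'll check only by numbers from here on.

Emit:
servo_tool(twist=[[0,0,0],[0,0,0],[0,0,0],[0,0,0],[0,0,0],[0,0,0],[0,0,0],[0,0,0],[0,0,0],[0,0,0]], xyz=[[0,0.004,0.1],[0,0,0.13],[0,0,0.13],[0,0,0.13],[0,0,0.09],[0,0,0.03],[0,0,0],[0,0,0],[0,0,0],[0,0,0]], hand=[-1,-1,-1,-1,-1,-1,-1,1,1,1])

```text
clock: 44.6
tcp_pos: [0.5021, -0.4218, 0.0273]
tool_rot: [-3.141, 0.001, 2.792]
wrist_force: [-6.6, 7.0, 25.5]
grip_width: 0.0449
grasp_force: 47.6
```

Emit:
servo_tool(twist=[[0,0,0],[0,0,0],[0,0,0],[0,0,0],[0,0,0],[0,0,0],[0,0,0],[0,0,0],[0,0,0],[0,0,0]], xyz=[[0,0,0],[0,0,0],[0,0,0],[0,0,0],[0,0,-0.1],[0,0,-0.2],[0,0,-0.2],[0,0,-0.2],[0,0,-0.2],[0,0,-0.2]], hand=[1,1,1,1,1,1,1,1,1,1])

```text
clock: 45.6
tcp_pos: [0.5014, -0.4212, 0.2485]
tool_rot: [-3.141, 0.001, 2.792]
wrist_force: [0.5, -1.2, -0.2]
grip_width: 0.0453
grasp_force: 51.3
```

```bash
python3 go.py .6083 -.0322 .25 188.5
```

```text
twist z -0.1584 xyz [-0.816  1.845 -0.007]
```

Emit:
servo_tool(twist=[[0,0,-0.0396],[0,0,-0.0396],[0,0,-0.0396],[0,0,-0.0396],[0,0,0],[0,0,0],[0,0,0],[0,0,0],[0,0,0],[0,0,0]], xyz=[[0,0,0],[0,0,0],[0,0,0],[0,0,0],[-0.082,0.185,0],[-0.082,0.185,0],[-0.082,0.185,0],[-0.082,0.185,0],[-0.082,0.185,0],[-0.082,0.185,0]], hand=[1,1,1,1,1,1,1,1,1,1])

```text
clock: 46.6
tcp_pos: [0.5663, -0.1858, 0.2468]
tool_rot: [-3.141, 0.001, -2.993]
wrist_force: [0.8, 0.7, -0.8]
grip_width: 0.0452
grasp_force: 51.4
```

Emit:
servo_tool(twist=[[0,0,0],[0,0,0],[0,0,0],[0,0,0],[0,0,0],[0,0,0],[0,0,0],[0,0,0],[0,0,0],[0,0,0]], xyz=[[-0.082,0.185,0],[-0.082,0.185,0],[-0.082,0.185,0],[-0.082,0.185,0],[0,0,0.1],[0,0,0.1],[0,0,0.1],[0,0,0.05],[0,0,0],[0,0,0]], hand=[1,1,1,1,1,1,1,1,1,1])

```text
clock: 47.6
tcp_pos: [0.6095, -0.0315, 0.177]
tool_rot: [-3.141, 0.001, -2.994]
wrist_force: [-0.2, -0.6, -0.8]
grip_width: 0.0448
grasp_force: 51.5
```

```bash
python3 go.py .6083 -.0322 .1105 188.5
python3 - <<'E'
from meas import *
# extreme columns of the pale held part vs expected, side view; same for the shot 13 (D) as reference
def ext(im,t):
    a=np.radians(188.5); c=[proj('side',t+np.array([e*np.cos(a),e*np.sin(a),-.0125])) for e in(.0525,-.0525)]
    h=cv2.cvtColor(im,cv2.COLOR_BGR2HSV)
    m=((h[...,0]>8)&(h[...,0]<24)&(h[...,1]<148)&(h[...,2]>95))
    for p in c:
        u,v=p.astype(int); w=m[v-4:v+5,u-12:u+13]; xs=np.where(w.sum(0)>=3)[0]+u-12
        print(np.round(p,1),xs.min() if len(xs) else None,xs.max() if len(xs) else None)
ext(cv2.imread('pics/side13.png'),np.array([.6097,-.0325,.1774]))
F=shot(16); ext(F['side'],bot.state()['tcp_pos'])
E
```

```text
twist z -0.0001 xyz [ 0.006 -0.003  0.333]
[369.2 179.1] 357 381
[405.9 169.2] 399 408
[369.1 178.9] 357 381
[405.7 169.1] 399 408
```

The held part sits just as grip D did (right end at column 408 both times), so I'll lower it onto the right post.

Emit:
servo_tool(twist=[[0,0,0],[0,0,0],[0,0,0],[0,0,0],[0,0,0],[0,0,0],[0,0,0],[0,0,0],[0,0,0],[0,0,0]], xyz=[[0.006,-0.003,0.05],[0,0,0.05],[0,0,0.05],[0,0,0.05],[0,0,0.05],[0,0,0.05],[0,0,0.02],[0,0,0],[0,0,0],[0,0,0]], hand=[1,1,1,1,1,1,1,1,1,1])

```text
clock: 48.7
tcp_pos: [0.6082, -0.032, 0.1124]
tool_rot: [3.141, 0.0, -2.993]
wrist_force: [2.2, 3.1, -4.5]
grip_width: 0.045
grasp_force: 51.6
```

Emit:
servo_tool(twist=[[0,0,0],[0,0,0],[0,0,0],[0,0,0],[0,0,0],[0,0,0],[0,0,0],[0,0,0],[0,0,0],[0,0,0]], xyz=[[0,0,0.012],[0,0,0],[0,0,0],[0,0,0],[0,0,0],[0,0,0],[0,0,0],[0,0,0],[0,0,-0.1],[0,0,-0.15]], hand=[1,1,-1,-1,-1,-1,-1,-1,-1,-1])

```text
clock: 49.7
tcp_pos: [0.6072, -0.0319, 0.159]
tool_rot: [3.141, -0.003, -2.993]
wrist_force: [1.3, -0.5, 0.7]
grip_width: 0.0854
grasp_force: 0.0
```

Emit:
servo_tool(twist=[[0,0,0],[0,0,0],[0,0,0],[0,0,0],[0,0,0],[0,0,0],[0,0,0],[0,0,0],[0,0,0],[0,0,0]], xyz=[[0,0,-0.15],[0,0,-0.15],[0,0,-0.15],[0,0,-0.1],[0.2,0,0],[0.2,0,0],[0.2,0,0],[0.2,0,0],[0.2,0,0],[0,0,0]], hand=[-1,-1,-1,-1,-1,-1,-1,-1,-1,-1])

```text
clock: 50.7
tcp_pos: [0.4066, -0.0615, 0.2703]
tool_rot: [-3.141, -0.0, -2.995]
wrist_force: [1.9, 0.0, -0.3]
grip_width: 0.0853
grasp_force: 0.0
```

```bash
python3 - <<'E'
from meas import *
np.set_printoptions(precision=4,suppress=True)
print(bot.state()['tcp_pos'])
F=shot(17)
k=4
for n in F:
    U=up(F[n],k);h=cv2.cvtColor(U,cv2.COLOR_BGR2HSV)
    m=((h[...,0]>8)&(h[...,0]<24)&(h[...,1]<148)&(h[...,2]>95)).astype(np.uint8)
    nn,_,st,c=cv2.connectedComponentsWithStats(cv2.morphologyEx(m,cv2.MORPH_OPEN,np.ones((5,5))))
    for i in range(1,nn):
        p=c[i]/k; w=plane(n,*p,.09)
        if st[i,4]>1000 and .3<w[0]<.75 and abs(w[1])<.6: print(n,p,st[i]/4,st[i,4]/16,w[:2])
for nm,p in(('L2',[.5936,.0766,.114]),('R2',[.6098,-.0322,.114]),('R1',[.6098,-.0322,.082])): print(nm,proj('top',p),proj('side',p))
E
python3 go.py .5802 .2602 .25 180
```

```text
[ 0.4066 -0.0615  0.2703]
top [404.8641 101.6634] [ 390.     81.75   28.25   39.25 1289.  ] 322.25 [ 0.7427 -0.2407]
top [452.0003 118.819 ] [ 437.75  102.5    28.     32.75 1989.25] 497.3125 [ 0.6861 -0.3879]
top [341.7324 142.1949] [ 332.    124.25   19.5    37.25 1731.75] 432.9375 [ 0.61  -0.038]
top [306.0343 147.0395] [ 296.5   129.5    19.     37.   1822.75] 455.6875 [0.5947 0.0724]
top [242.1426 146.6917] [237.   142.25  10.5    9.   293.75] 73.4375 [0.596  0.2678]
side [342.4671 140.3878] [ 337.5   125.75   10.5    29.   1031.  ] 257.75 [0.5955 0.3039]
side [375.9637 191.8466] [ 308.25  165.    111.75   54.25 8217.  ] 2054.25 [0.5951 0.0051]
side [441.8577 205.121 ] [ 424.75  177.5    32.5    54.5  2220.5 ] 555.125 [ 0.7325 -0.1008]
side [479.5279 249.2937] [ 457.    222.5    44.5    54.   7304.75] 1826.1875 [ 0.7359 -0.2803]
side [289.4863 245.1697] [ 271.25  235.5    37.     20.   2681.5 ] 670.375 [ 0.3303 -0.1404]
side [354.5347 283.9401] [ 341.25  260.75   26.5    49.   2962.  ] 740.5 [ 0.4335 -0.3028]
side [497.034  316.3559] [ 469.5   293.5    54.     49.   5598.75] 1399.6875 [ 0.6677 -0.4656]
side [500.5342 371.1842] [474.75 352.    48.    48.   520.25] 130.0625 [ 0.6072 -0.5768]
side [465.3261 387.4844] [ 411.75  368.5    87.5    31.5  5256.75] 1314.1875 [ 0.5339 -0.5884]
L2 [304.5924 145.122 ] [366.5646 170.5798]
R2 [340.5482 139.9164] [386.8085 190.9104]
R1 [339.6565 143.0342] [386.2218 201.1514]
twist z 0.0469 xyz [-0.85   1.61   0.101]
```

Both stacks show the same size and offset at top pixels (306,147) and (342,142), and no grips remain on the bench. Next is the stylus.

Emit:
servo_tool(twist=[[0,0,0.0235],[0,0,0.0235],[0,0,0],[0,0,0],[0,0,0],[0,0,0],[0,0,0],[0,0,0],[0,0,0],[0,0,0]], xyz=[[0,0,0],[0,0,0],[-0.106,0.201,0],[-0.106,0.201,0],[-0.106,0.201,0],[-0.106,0.201,0],[-0.106,0.201,0],[-0.106,0.201,0],[-0.106,0.201,0],[-0.106,0.201,0]], hand=[-1,-1,-1,-1,-1,-1,-1,-1,-1,-1])

```text
clock: 51.8
tcp_pos: [0.581, 0.2629, 0.269]
tool_rot: [-3.142, -0.0, -3.14]
wrist_force: [0.9, -0.6, 1.2]
grip_width: 0.0855
grasp_force: 0.0
```

Emit:
servo_tool(twist=[[0,0,0],[0,0,0],[0,0,0],[0,0,0],[0,0,0],[0,0,0],[0,0,0],[0,0,0],[0,0,0],[0,0,0]], xyz=[[0,0,0.1],[0,0,0.1],[0,0,0],[0,0,0],[0,0,0],[0,0,0],[0,0,0],[0,0,0],[0,0,0],[0,0,0]], hand=[-1,-1,-1,-1,-1,-1,-1,-1,-1,-1])

```text
clock: 52.8
tcp_pos: [0.5797, 0.26, 0.2299]
tool_rot: [3.142, 0.0, -3.141]
wrist_force: [0.5, -0.5, 0.9]
grip_width: 0.0856
grasp_force: 0.0
```

```bash
python3 go.py .5802 .2602 .119 180
```

```text
twist z 0.0002 xyz [-0.002  0.001  0.554]
```

Emit:
servo_tool(twist=[[0,0,0],[0,0,0],[0,0,0],[0,0,0],[0,0,0],[0,0,0],[0,0,0],[0,0,0],[0,0,0],[0,0,0]], xyz=[[-0.002,0,0.1],[0,0,0.12],[0,0,0.12],[0,0,0.12],[0,0,0.094],[0,0,0],[0,0,0],[0,0,0],[0,0,0],[0,0,0]], hand=[-1,-1,-1,-1,-1,-1,1,1,1,1], newtons=60)

```text
clock: 53.8
tcp_pos: [0.5805, 0.2602, 0.1197]
tool_rot: [3.141, 0.001, -3.141]
wrist_force: [0.4, 2.5, 2.5]
grip_width: 0.0282
grasp_force: 1.6
```

Emit:
servo_tool(twist=[[0,0,0],[0,0,0],[0,0,0],[0,0,0],[0,0,0],[0,0,0],[0,0,0],[0,0,0],[0,0,0],[0,0,0]], xyz=[[0,0,0],[0,0,0],[0,0,0],[0,0,0],[0,0,0],[0,0,0],[0,0,0],[0,0,0],[0,0,0],[0,0,0]], hand=[1,1,1,1,1,1,1,1,1,1])

```text
clock: 54.8
tcp_pos: [0.5805, 0.2602, 0.1198]
tool_rot: [3.141, 0.001, -3.141]
wrist_force: [-1.5, -0.5, 6.4]
grip_width: 0.0263
grasp_force: 58.8
```

Emit:
servo_tool(twist=[[0,0,0],[0,0,0],[0,0,0],[0,0,0],[0,0,0],[0,0,0],[0,0,0],[0,0,0],[0,0,0],[0,0,0]], xyz=[[0,0,-0.05],[0,0,-0.15],[0,0,-0.15],[0,0,-0.15],[0,0,-0.15],[0,0,-0.15],[0,0,-0.15],[0,0,0],[0,0,0],[0,0,0]], hand=[1,1,1,1,1,1,1,1,1,1])

```text
clock: 55.8
tcp_pos: [0.5798, 0.26, 0.3082]
tool_rot: [-3.141, -0.001, -3.141]
wrist_force: [-0.7, 0.2, -0.2]
grip_width: 0.0266
grasp_force: 59.1
```

```bash
python3 go.py .4745 -.0594 .3 180;  python3 go.py .493 -.0594 .2 180
```

```text
twist z 0.0002 xyz [ 0.527 -1.597  0.041]
twist z 0.0002 xyz [ 0.434 -1.597  0.541]
```

Emit:
servo_tool(twist=[[0,0,0],[0,0,0],[0,0,0],[0,0,0],[0,0,0],[0,0,0],[0,0,0],[0,0,0],[0,0,0],[0,0,0]], xyz=[[0.054,-0.2,0],[0.054,-0.2,0],[0.054,-0.2,0],[0.054,-0.2,0],[0.054,-0.2,0],[0.054,-0.2,0],[0.054,-0.2,0],[0.054,-0.197,0],[0,0,0],[0,0,0]], hand=[1,1,1,1,1,1,1,1,1,1])

```text
clock: 56.8
tcp_pos: [0.4934, -0.0599, 0.3084]
tool_rot: [3.141, -0.001, 3.14]
wrist_force: [0.7, 0.1, -0.9]
grip_width: 0.0265
grasp_force: 59.3
```

Emit:
servo_tool(twist=[[0,0,0],[0,0,0],[0,0,0],[0,0,0],[0,0,0],[0,0,0],[0,0,0],[0,0,0],[0,0,0],[0,0,0]], xyz=[[0,0,0.12],[0,0,0.12],[0,0,0.12],[0,0,0.12],[0,0,0.12],[0,0,0.07],[0,0,0],[0,0,0],[0,0,0],[0,0,0]], hand=[1,1,1,1,1,1,1,1,1,1])

```text
clock: 57.8
tcp_pos: [0.4943, -0.0593, 0.1757]
tool_rot: [-3.141, 0.001, -3.141]
wrist_force: [0.2, -0.4, -0.4]
grip_width: 0.0267
grasp_force: 59.3
```

```bash
python3 go.py .493 -.0594 .1525 180
```

```text
twist z 0.0003 xyz [ 0.007 -0.001  0.116]
```

Emit:
servo_tool(twist=[[0,0,0],[0,0,0],[0,0,0],[0,0,0],[0,0,0],[0,0,0],[0,0,0],[0,0,0],[0,0,0],[0,0,0]], xyz=[[0.006,0,0],[0,0,0],[0,0,0.02],[0,0,0.02],[0,0,0.02],[0,0,0.02],[0,0,0.02],[0,0,0.015],[0,0,0],[0,0,0]], hand=[1,1,1,1,1,1,1,1,1,1])

```text
clock: 58.8
tcp_pos: [0.4927, -0.0594, 0.152]
tool_rot: [3.142, -0.0, -3.141]
wrist_force: [-0.2, -0.2, -0.3]
grip_width: 0.0267
grasp_force: 59.3
```

Emit:
servo_tool(twist=[[0,0,0],[0,0,0],[0,0,0],[0,0,0],[0,0,0],[0,0,0],[0,0,0],[0,0,0],[0,0,0],[0,0,0]], xyz=[[0,0,0.01],[0,0,0.01],[0,0,0.01],[0,0,0],[0,0,0],[0,0,0],[0,0,0],[0,0,0],[0,0,0],[0,0,0]], hand=[1,1,1,1,1,1,1,1,1,1])

```text
clock: 59.8
tcp_pos: [0.4928, -0.0594, 0.146]
tool_rot: [-3.142, 0.0, -3.141]
wrist_force: [0.9, 0.2, 4.5]
grip_width: 0.0267
grasp_force: 59.7
```

Emit:
servo_tool(twist=[[0,0,0],[0,0,0],[0,0,0],[0,0,0],[0,0,0],[0,0,0],[0,0,0],[0,0,0],[0,0,0],[0,0,0]], xyz=[[0,0,0.005],[0,0,0.005],[0,0,0],[0,0,0],[0,0,0],[0,0,0],[0,0,0],[0,0,0],[0,0,0],[0,0,0]], hand=[1,1,1,1,1,1,1,1,1,1])

```text
clock: 60.8
tcp_pos: [0.4933, -0.0595, 0.1451]
tool_rot: [-3.141, 0.002, -3.141]
wrist_force: [-1.9, 0.0, 21.3]
grip_width: 0.0266
grasp_force: 61.8
```

Emit:
servo_tool(twist=[[0,0,0],[0,0,0],[0,0,0],[0,0,0],[0,0,0],[0,0,0],[0,0,0],[0,0,0],[0,0,0],[0,0,0]], xyz=[[0,0,-0.03],[0,0,-0.1],[0,0,-0.15],[0,0,-0.15],[0,0,-0.15],[0,0,-0.15],[0,0,-0.05],[0,0,0],[0,0,0],[0,0,0]], hand=[1,1,1,1,1,1,1,1,1,1])

```text
clock: 61.8
tcp_pos: [0.4922, -0.0592, 0.2985]
tool_rot: [3.141, -0.002, -3.141]
wrist_force: [0.5, -0.1, -0.4]
grip_width: 0.0263
grasp_force: 59.3
```

Emit:
servo_tool(twist=[[0,0,0],[0,0,0],[0,0,0],[0,0,0],[0,0,0],[0,0,0],[0,0,0],[0,0,0],[0,0,0],[0,0,0]], xyz=[[-0.0545,0.2,0],[-0.0545,0.2,0],[-0.0545,0.2,0],[-0.0545,0.2,0],[-0.0545,0.2,0],[-0.0545,0.2,0],[-0.0545,0.2,0],[-0.0545,0.2,0],[0,0,0.1],[0,0,0.1]], hand=[1,1,1,1,1,1,1,1,1,1])

```text
clock: 62.8
tcp_pos: [0.5797, 0.262, 0.2579]
tool_rot: [-3.141, -0.001, -3.139]
wrist_force: [0.6, 0.2, 0.3]
grip_width: 0.0266
grasp_force: 59.4
```

Emit:
servo_tool(twist=[[0,0,0],[0,0,0],[0,0,0],[0,0,0],[0,0,0],[0,0,0],[0,0,0],[0,0,0],[0,0,0],[0,0,0]], xyz=[[0,0,0],[0,0,0],[0,0,0],[0,0,0],[0,0,0],[0,0,0],[0,0,0],[0,0,0],[0,0,0],[0,0,0]], hand=[1,1,1,1,1,1,1,1,1,1])

```text
clock: 63.8
tcp_pos: [0.5797, 0.2607, 0.26]
tool_rot: [-3.142, -0.0, -3.141]
wrist_force: [0.4, -0.7, -0.8]
grip_width: 0.0272
grasp_force: 59.4
```

```bash
python3 go.py .5803 .2603 .1215 180
```

```text
twist z 0.0002 xyz [-0.003 -0.002  0.692]
```

Emit:
servo_tool(twist=[[0,0,0],[0,0,0],[0,0,0],[0,0,0],[0,0,0],[0,0,0],[0,0,0],[0,0,0],[0,0,0],[0,0,0]], xyz=[[-0.003,-0.002,0.1],[0,0,0.1],[0,0,0.1],[0,0,0.1],[0,0,0.1],[0,0,0.1],[0,0,0.092],[0,0,0],[0,0,0],[0,0,0]], hand=[1,1,1,1,1,1,1,1,1,1])

```text
clock: 64.8
tcp_pos: [0.5804, 0.2603, 0.1218]
tool_rot: [-3.142, 0.0, -3.141]
wrist_force: [0.8, 0.4, -1.1]
grip_width: 0.0267
grasp_force: 59.4
```

Emit:
servo_tool(twist=[[0,0,0],[0,0,0],[0,0,0],[0,0,0],[0,0,0],[0,0,0],[0,0,0],[0,0,0],[0,0,0],[0,0,0]], xyz=[[0,0,0.006],[0,0,0],[0,0,0],[0,0,0],[0,0,0],[0,0,0],[0,0,0],[0,0,0],[0,0,0],[0,0,0]], hand=[1,1,-1,-1,-1,-1,-1,-1,-1,-1])

```text
clock: 65.8
tcp_pos: [0.5803, 0.2603, 0.1204]
tool_rot: [-3.142, -0.0, -3.141]
wrist_force: [-0.1, -0.4, 0.3]
grip_width: 0.0853
grasp_force: 0.0
```

Emit:
servo_tool(twist=[[0,0,0],[0,0,0],[0,0,0],[0,0,0],[0,0,0],[0,0,0],[0,0,0],[0,0,0],[0,0,0],[0,0,0]], xyz=[[0,0,-0.05],[0,0,-0.15],[0,0,-0.15],[0,0,-0.15],[0,0,-0.15],[0.15,0.05,0],[0.18,0.05,0],[0.18,0.05,0],[0.18,0.05,0],[0.15,0.05,0]], hand=[-1,-1,-1,-1,-1,-1,-1,-1,-1,-1])

```text
clock: 66.8
tcp_pos: [0.4105, 0.3103, 0.2513]
tool_rot: [3.141, 0.001, -3.141]
wrist_force: [-0.1, -0.3, 0.3]
grip_width: 0.0849
grasp_force: 0.0
```

Emit:
servo_tool(twist=[[0,0,0],[0,0,0],[0,0,0],[0,0,0],[0,0,0],[0,0,0],[0,0,0],[0,0,0],[0,0,0],[0,0,0]], xyz=[[0,0,0],[0,0,0],[0,0,0],[0,0,0],[0,0,0],[0,0,0],[0,0,0],[0,0,0],[0,0,0],[0,0,0]], hand=[-1,-1,-1,-1,-1,-1,-1,-1,-1,-1])

```text
clock: 67.8
tcp_pos: [0.4123, 0.3102, 0.2504]
tool_rot: [3.142, 0.0, -3.141]
wrist_force: [-1.0, 1.1, 0.2]
grip_width: 0.0853
grasp_force: 0.0
```

Run:
```python
from meas import *
np.set_printoptions(precision=4,suppress=True)
print(bot.state()['tcp_pos'],bot.state()['clock'])
F=shot(18)
k=4
for n in F:
    U=up(F[n],k);h=cv2.cvtColor(U,cv2.COLOR_BGR2HSV)
    m=((h[...,0]>8)&(h[...,0]<24)&(h[...,1]<148)&(h[...,2]>95)).astype(np.uint8)
    nn,_,st,c=cv2.connectedComponentsWithStats(cv2.morphologyEx(m,cv2.MORPH_OPEN,np.ones((5,5))))
    for i in range(1,nn):
        p=c[i]/k; w=plane(n,*p,.09)
        if st[i,4]>1000 and .3<w[0]<.75 and abs(w[1])<.6: print(n,p,st[i]/4)
a=cv2.imread('pics/side17.png').astype(int);d=np.abs(a-F['side']).sum(2)
for nm,(x0,y0,x1,y1) in dict(stylus=(325,115,362,185),glue=(335,250,375,310),stacks=(340,160,430,230),bench=(270,250,450,390)).items(): print(nm,'diff px',(d[y0:y1,x0:x1]>70).sum())
```

```text
[0.4123 0.3102 0.2504] 67.8
top [404.5951 102.246 ] [ 390.     82.     28.     39.25 1276.5 ]
top [452.106  119.5297] [ 438.25  102.75   28.25   33.75 2004.  ]
top [341.741  141.9911] [ 332.25  124.25   19.25   36.75 1702.25]
top [306.0178 146.768 ] [ 296.5   129.25   19.25   37.   1729.5 ]
top [242.3577 146.5679] [237.5 142.5  10.    8.5 282.5]
top [416.8456 195.968 ] [407.25 187.    20.25  19.25 840.5 ]
top [344.7398 230.1233] [ 334.75  214.5    20.25   31.25 1767.5 ]
side [342.5809 140.3785] [ 337.75  126.     10.25   29.   1017.  ]
side [377.1244 191.4034] [ 338.5   165.     68.5    54.   7630.75]
side [442.018  205.2045] [ 425.25  177.5    32.     54.75 2145.5 ]
side [479.6237 249.3614] [ 457.5   222.5    44.     54.   7136.75]
side [289.6823 245.229 ] [ 271.25  235.5    37.     19.75 2650.5 ]
side [354.6316 283.7906] [ 341.5   264.     26.25   45.75 2860.75]
side [497.4823 315.8163] [ 469.75  293.5    53.75   48.75 5394.25]
side [500.7574 371.4045] [474.75 352.    48.    48.   517.25]
side [465.3854 387.5366] [ 412.    368.5    87.25   31.5  5226.25]
stylus diff px 117
glue diff px 0
stacks diff px 0
bench diff px 0
```

```bash
python3 -c "
from bench import ticket
print(ticket.sign_off())"
```

```text
the job is handed in; nothing more can be done
None
```

The job is handed in at 68 s: I zeroed the scale with the posts empty, threaded all four grips two to a post, pressed record, put the stylus back in its block and left the glue bottle unmoved; I viewed 15 pictures, one over the limit of 14, and the sign-off gave no verdict.

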